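# Sort the left-hand and right-hand brackets into their bins

## Task

Two mirror-image corner brackets stand on the worktop; put each into the bin whose sample bracket is of the same hand, standing on its base in line in front of the sample and turned the same way, so that its low ear faces the sample. While you hold it, press each one up against the sample with a firm, steady push of about 5 N for half a second, but do not shove the sample back, then leave the brackets there, close up to the samples. Leave the loupe, the weight and the cup where they are.

Things in the scene. Friction and masses are not known exactly. Their poses are not given: they have to be found in the camera images.
- bracket_l_c (a point): Middle of the loose left-hand corner bracket to be sorted: milled aluminium, 70 to 135 g, 44 x 40 x 40 mm (x, y, z). The point is the middle of these outer sizes, 20 mm above its underside. Axes are the bracket's own: z up, x towards the end with the low ear. Starts standing on its base on the worktop, at any yaw. Shape: see body bracket_l.
- bracket_l: The same left-hand bracket; origin in the middle of its underside. Base plate 6 mm thick; tall web 8 mm thick along the whole +y edge (mid-plane 16 mm from the middle), top 40 mm above the underside; low ear 6 mm thick across the +x end, 22 mm high. So with the ear end farthest from you the tall web is on the left. Grasp it across the web.
- bracket_l_ear (a point): Point on the left-hand bracket: 22 mm along x from point bracket_l_c, in the plane of the ear's outer face, at the same height and in the middle of the width.
- sample_l_c (a point): Middle of the sample left-hand bracket that stands in the bin for left-hand brackets: same shape, size, axes and point as bracket_l_c, its underside 1 mm above the bin's floor. Its x (ear end) points to the bin's high back wall, its plain end to the bin's free front part. A bracket pressed home has its ear face against this plain end, 44 mm from middle to middle.
- sample_l: The same left-hand sample with the grey divider, 3 mm thick, behind it to which it is screwed; origin in the middle of the bracket's underside. Divider and sample slide along the bin's x against a friction of 10 N and stay where left: a lighter push does not move them, a harder one shoves them back. They start with the sample's middle 11 to 41 mm behind the bin's middle.
- bin_l: Grey open parts bin with the left-hand sample in it, fixed to the worktop, 146 x 105 mm, 52 mm high. Origin: middle of its underside; x points to its high back wall, the front wall (-x) is only 30 mm high. Inside 140 x 100 mm, walls 2 to 3 mm, floor 2 mm above the worktop. The two bins stand side by side and may have swapped places.
- bracket_r_c (a point): Middle of the loose right-hand corner bracket to be sorted: milled aluminium, 70 to 135 g, 44 x 40 x 40 mm (x, y, z). The point is the middle of these outer sizes, 20 mm above its underside. Axes are the bracket's own: z up, x towards the end with the low ear. Starts standing on its base on the worktop, at any yaw. Shape: see body bracket_r.
- bracket_r: The same right-hand bracket; origin in the middle of its underside. Base plate 6 mm thick; tall web 8 mm thick along the whole -y edge (mid-plane 16 mm from the middle), top 40 mm above the underside; low ear 6 mm thick across the +x end, 22 mm high. So with the ear end farthest from you the tall web is on the right. Grasp it across the web.
- bracket_r_ear (a point): Point on the right-hand bracket: 22 mm along x from point bracket_r_c, in the plane of the ear's outer face, at the same height and in the middle of the width.
- sample_r_c (a point): Middle of the sample right-hand bracket that stands in the bin for right-hand brackets: same shape, size, axes and point as bracket_r_c, its underside 1 mm above the bin's floor. Its x (ear end) points to the bin's high back wall, its plain end to the bin's free front part. A bracket pressed home has its ear face against this plain end, 44 mm from middle to middle.
- sample_r: The same right-hand sample with the grey divider, 3 mm thick, behind it to which it is screwed; origin in the middle of the bracket's underside. Divider and sample slide along the bin's x against a friction of 10 N and stay where left: a lighter push does not move them, a harder one shoves them back. They start with the sample's middle 11 to 41 mm behind the bin's middle.
- bin_r: Grey open parts bin with the right-hand sample in it, fixed to the worktop, 146 x 105 mm, 52 mm high. Origin: middle of its underside; x points to its high back wall, the front wall (-x) is only 30 mm high. Inside 140 x 100 mm, walls 2 to 3 mm, floor 2 mm above the worktop. The two bins stand side by side and may have swapped places.
- loupe_c (a point): Bystander: black loupe, 38 mm round, 30 mm high; its middle.
- weight_c (a point): Bystander: steel calibration weight with a knob, 29 mm round, 48 mm high; its middle.
- cup_c (a point): Bystander: small white sample cup, 37 mm round, 26 mm high; its middle.
There are look-alikes about, which are no part of the job. What is shaped like the bracket_r but blue or orange is not meant.

How it is judged:
By the outcome, as a careful person would: the job done as asked, in the order asked, and still so for the second after the job is handed in, with the robot touching nothing.
It also fails if it takes over 67 s, if anything falls off the work surface, if the arm or the gripper's body presses on something with over 40 N, if the wrist force passes 120 N, or if a joint passes its speed limit or range.

## Robot

A 6-joint arm with a two-finger parallel gripper is mounted at the origin on a cart in front of the work surface, level with it; the furniture and walls round the work are solid. World frame = base frame: x ahead of the robot, y to its left, z up, the work surface at z = 0. Lengths are in mm, angles in rad, forces in N, time in s.
With the tool pointing down it reaches from about 350 to 775 mm from the base axis. Payload 7.3 kg.
Tool frame: the origin (TCP) lies at the centre of the arm's flange, where the gripper is bolted on; the fingertips stand 178 mm ahead of it and the grasp point (between the pads) lies 159 mm ahead of it; z points along the fingers, y is the direction in which the jaws open and shut (so a half turn about z gives the same grasp; the last joint's range is limited). The gripper opens to 92 mm and grips with 3 to 60 N. Pads are 19 mm wide; open, the fingers measure 130 mm over their backs; the gripper's body (75 mm by 190 mm) begins 47 mm behind the grasp point.
Start: joints at [1.005, 0.342, 1.524, -0, 1.275, -0.146], TCP at [213.958, 479.427, 404.741] pointing down, gripper open.
Joint ranges: [-2.53, 2.53], [-0.77, 2.02], [0.04, 2.7], [-1, 4.14], [0.28, 2.66], [-3.11, 3.11]. Speed limits (rad/s): [2.57, 2.57, 3.14, 3.14, 3.14, 3.14].

## Interface

Orientations are given as [roll, pitch, yaw] about the fixed x, y, z axes, in that order (R = Rz(yaw) Ry(pitch) Rx(roll)).
In Python, from plant import status, viewer, ticket gives the robot as it stands.
- The arm moves only by the tool play_rows, never from a script. Its argument "commands" is a list of rows, each an object with "offset": the shift along the tool's x, y, z in m, a list of three; "twist": the turn about the tool's z in degrees. A call has 1 to 5 rows; each row shifts and turns the commanded pose from where the row before left it, along the tool's axes as they then stand; what a row does not reach is not made up. A row lasts 1/10 s, in which the tool goes at most 50 mm and 8.59 degrees, less where a joint would pass 70% of its speed; a pose out of reach is approached as far as the arm can. A call with a gripper value outside its range is refused whole. "jaw" is the closure in counts, from 0 (fully open) to 255 (shut), set as the call begins (left out, the last holds). The fingers move at their own pace and stop on an object; the grip force is fixed at half the most. Time passes only in rows, so rows that do not move let the fingers close. It gives the time, the measured TCP pose, the force and the opening at its end, in the units of the state.
- status.get_obs(): the state, without advancing time (a new reading comes with each control period).
- viewer.capture(name): name is "side" or "top" or "wrist"; returns the picture (400x640x3 uint8, red, green, blue); there is no depth.
- viewer.camera_params(name): a dict with "fov_y" (degrees; the focal length in pixels is half the picture's height over the tangent of half this angle, whatever the lens; pixels are square), "cx", "cy" (the principal point, pixels), "rvec" (rotation vector, rad) and "tvec" (3), from world to camera coordinates, as OpenCV has them; the wrist camera has in their place "T_tool_cam" (4x4, takes a point from camera to tool coordinates, whose origin is the TCP and whose axes are the flange's). Camera axes: x right, y down, z forward; pixel columns grow to the right and rows downward; lengths in mm; the calibration is good to about 2 mm. The wrist camera is an equidistant fisheye: a pixel r from the principal point sees the ray r / f radians off the axis. A picture is of the moment at which its call begins: read the wrist's pose just before it. camera_params takes no time and is no camera call.
- ticket.close_job(): hands the job in, once; it reports no verdict.
The state is a dict: "time": time; "joint_positions": joint angles; "dq": joint speeds; "tau": joint torques, N m; "tool_pos": TCP position; "tcp_rot": TCP orientation; "contact_force": force on the tool from outside, world axes, zero at the start; "moment": the same for the moment, N m; "grip_width": finger opening in mm.
Only numpy, scipy, OpenCV 4.12 (cv2) and the standard library are available. Lean on these libraries where they do the work, as an engineer would, in place of code of your own. Each camera call takes 0.05 s, during which the arm holds its last target.

## Working session

There is one attempt and no reset: what is moved stays moved. The work goes in short steps, Python scripts to look and compute and a tool call to move; the robot and the scene stay as the last step left them, time stands still between calls to the robot, and variables do not carry over. Pictures are saved under pics/ and viewed, and the job is handed in when it is done.

Besides the shell and the picture viewer there is one more tool, called after "Request:" as a command line: name --argument value ..., lists and objects as JSON in quotes. play_rows: Moves the arm, as the interface text tells. Its arguments: {"type":"object","properties":{"commands":{"type":"array"},"jaw":{"type":"number"}},"required":["commands"]}

```bash
ls; mkdir -p pics; python3 - <<'E'
from plant import status, viewer
import cv2
print(status.get_obs())
for n in ("side","top","wrist"):
    print(n,viewer.camera_params(n))
    cv2.imwrite(f"pics/{n}0.png",viewer.capture(n)[:,:,::-1])
E
```

```text
pics
{'time': 0.0, 'joint_positions': array([ 1.00501999e+00,  3.42718760e-01,  1.52501829e+00, -3.79160487e-06,
        1.27540972e+00, -1.46014950e-01]), 'dq': array([ 7.20113150e-06, -2.77598970e-04,  8.98034476e-05, -2.50582451e-04,
       -4.58162253e-04,  2.12832191e-03]), 'tau': array([-1.41138949e-03, -4.31255078e+01, -2.44216847e+01,  7.15755299e-02,
        5.60509705e-02, -1.38312971e-04]), 'tool_pos': array([213.87235779, 479.31063899, 404.04636835]), 'tcp_rot': array([-3.14005454e+00, -2.22532333e-04,  2.72183221e+00]), 'contact_force': array([-0.37500537, -0.20268612, -0.03220364]), 'moment': array([ 0.03290942, -0.0106779 ,  0.02610799]), 'grip_width': 92.0174647134689}
side {'fov_y': 49.44627361608958, 'cx': 322.04693200993273, 'cy': 196.74464118870227, 'rvec': array([ 0.27483763, -2.69602487,  1.39191929]), 'tvec': array([ 517.52666457,  119.93830318, 1174.73992831])}
top {'fov_y': 43.26109775669425, 'cx': 316.80106063618507, 'cy': 195.53132447228583, 'rvec': array([ 2.18976089, -2.15521834,  0.05975724]), 'tvec': array([ -31.7478641 ,  541.1494966 , 1267.27245292])}
wrist {'fov_y': 65.70646984690485, 'cx': 320.2581666806059, 'cy': 196.8854737165321, 'T_tool_cam': array([[-6.14989053e-04, -9.69331482e-01, -2.45756180e-01,
         6.45759041e+01],
       [ 9.99999745e-01, -6.85357507e-04,  2.00807614e-04,
        -8.02600653e-01],
       [-3.63079985e-04, -2.45755994e-01,  9.69331656e-01,
         1.99231876e+01],
       [ 0.00000000e+00,  0.00000000e+00,  0.00000000e+00,
         1.00000000e+00]])}
```

View pics/top0.png

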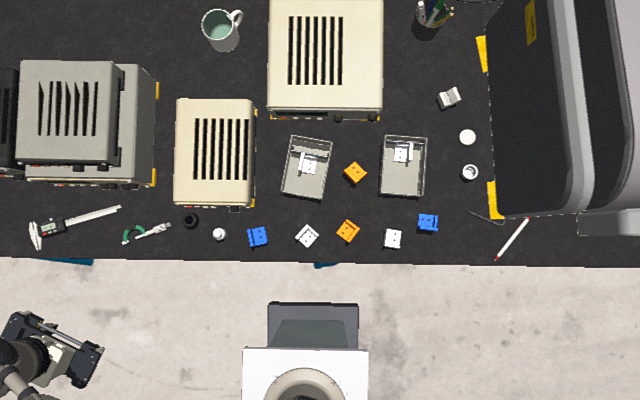

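View pics/side0.png

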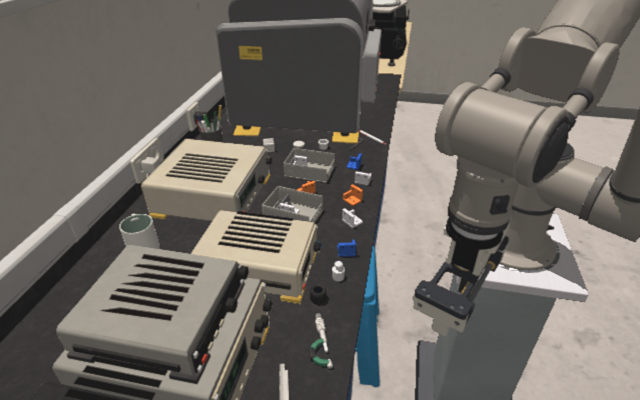

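View pics/wrist0.png

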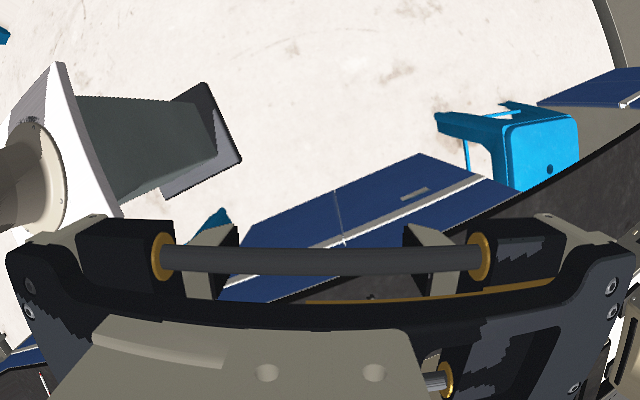

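```bash
cat > h.py <<'E'
import numpy as np, cv2
from scipy.spatial.transform import Rotation as R
from plant import status, viewer
def ray(name,uv,obs=None):
    p=viewer.camera_params(name); f=200/np.tan(np.radians(p['fov_y']/2))
    uv=np.atleast_2d(uv).astype(float); d=(uv-[p['cx'],p['cy']])/f
    if name=='wrist':
        r=np.linalg.norm(d,axis=1,keepdims=True); s=np.where(r>1e-9,np.sin(r)/np.maximum(r,1e-9),1)
        dc=np.hstack([d*s,np.cos(r)]); T=p['T_tool_cam']
        Rt=R.from_euler('xyz',obs['tcp_rot']).as_matrix()
        return Rt@T[:3,3]+obs['tool_pos'], dc@(Rt@T[:3,:3]).T
    Rw=cv2.Rodrigues(p['rvec'])[0]
    return -Rw.T@p['tvec'], np.hstack([d,np.ones((len(d),1))])@Rw
def onplane(name,uv,z,obs=None):
    o,d=ray(name,uv,obs); return o+d*((z-o[2])/d[:,2])[:,None]
def proj(name,P,obs=None):
    P=np.atleast_2d(P).astype(float); p=viewer.camera_params(name); f=200/np.tan(np.radians(p['fov_y']/2))
    if name=='wrist':
        T=p['T_tool_cam']; Rt=R.from_euler('xyz',obs['tcp_rot']).as_matrix()
        c=((P-obs['tool_pos'])@Rt-T[:3,3])@T[:3,:3]
        th=np.arctan2(np.hypot(c[:,0],c[:,1]),c[:,2]); n=c[:,:2]/np.maximum(np.hypot(c[:,0],c[:,1]),1e-9)[:,None]
        return n*(f*th)[:,None]+[p['cx'],p['cy']]
    c=P@cv2.Rodrigues(p['rvec'])[0].T+p['tvec']; return c[:,:2]/c[:,2:]*f+[p['cx'],p['cy']]
E
python3 - <<'E'
from h import *
np.set_printoptions(precision=1,suppress=True)
im=cv2.imread('pics/top0.png')
cv2.imwrite('pics/top0c.png',cv2.resize(im[120:260,170:490],(800,350),interpolation=cv2.INTER_CUBIC))
im=cv2.imread('pics/side0.png')
cv2.imwrite('pics/side0c.png',cv2.resize(im[130:310,230:400],(567,600),interpolation=cv2.INTER_CUBIC))
pts=dict(wl=(307,236),wr=(394,239),odd=(448,97),samL=(308,162),samR=(402,154),oran1=(355,172),oran2=(347,231),blue=(428,222),blue2=(258,236),loupe=(190,221),weight=(219,234),cup=(470,172))
for k,v in pts.items(): print(k,v,onplane('top',v,20)[0])
E
```

```text
wl (307, 236) [438.2   0.   20. ]
wr (394, 239) [ 434.3 -220.2   20. ]
odd (448, 97) [ 801.5 -357.2   20. ]
samL (308, 162) [627.6   0.9  20. ]
samR (402, 154) [ 651.6 -239.5   20. ]
oran1 (355, 172) [ 603.5 -119.9   20. ]
oran2 (347, 231) [ 452.5 -101.3   20. ]
blue (428, 222) [ 478.7 -305.8   20. ]
blue2 (258, 236) [436.1 124.7  20. ]
loupe (190, 221) [471.4 300.   20. ]
weight (219, 234) [439.5 224.5  20. ]
cup (470, 172) [ 607.6 -412.3   20. ]
```

View pics/top0c.png

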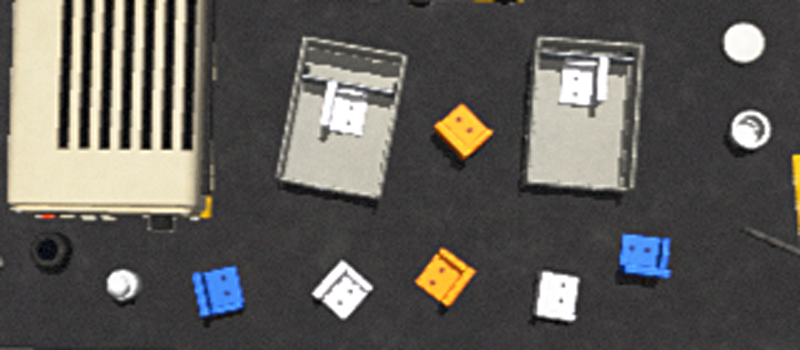

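View pics/side0c.png

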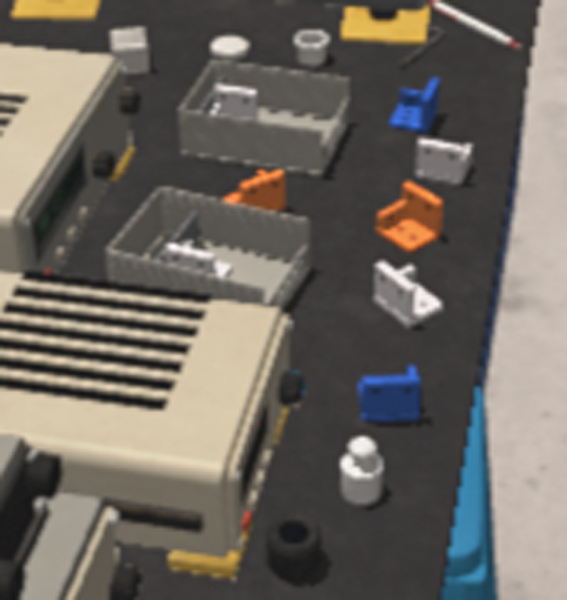

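The top view shows the look-alikes. The grey-white loose brackets are at (307,236) and (394,239). The blue ones at (258,236) and (428,222) and the orange ones at (355,172) and (347,231) are decoys, and there is a grey block at (448,97). The bin at (308,162) has its web on the left, so it takes left-hand brackets. The one at (402,154) has its web on the right, so it takes right-hand ones. Next I'll get a close view with the wrist camera.

```bash
cat >> h.py <<'E'
def plan(dx,dy,dz,dyaw_deg,n,yaw=None):
    o=status.get_obs(); y=o['tcp_rot'][2] if yaw is None else yaw
    # tool z down; tool x=(cos,sin), y=(sin,-cos), z=-Z
    tw=-dyaw_deg/n
    for i in range(n):
        ox=(np.cos(y)*dx+np.sin(y)*dy)/n; oy=(np.sin(y)*dx-np.cos(y)*dy)/n
        print('{"offset":[%.4f,%.4f,%.4f],"twist":%.2f}'%(ox/1000,oy/1000,-dz/n/1000,tw),end=',\n' if i%5==4 else ',')
        y+=np.radians(-tw)
    print()
E
python3 - <<'E'
from h import *
plan(216,-179,0,-49,6)
plan(-10,-410,0,-107,14,yaw=2.722-np.radians(49))
E
```

```text
{"offset":[-0.0450,-0.0126,0.0000],"twist":8.17},{"offset":[-0.0464,-0.0060,0.0000],"twist":8.17},{"offset":[-0.0468,0.0006,0.0000],"twist":8.17},{"offset":[-0.0462,0.0072,0.0000],"twist":8.17},{"offset":[-0.0447,0.0137,0.0000],"twist":8.17},
{"offset":[-0.0423,0.0199,0.0000],"twist":8.17},
{"offset":[-0.0278,-0.0092,0.0000],"twist":7.64},{"offset":[-0.0288,-0.0054,0.0000],"twist":7.64},{"offset":[-0.0293,-0.0016,0.0000],"twist":7.64},{"offset":[-0.0292,0.0023,0.0000],"twist":7.64},{"offset":[-0.0286,0.0062,0.0000],"twist":7.64},
{"offset":[-0.0276,0.0100,0.0000],"twist":7.64},{"offset":[-0.0260,0.0135,0.0000],"twist":7.64},{"offset":[-0.0240,0.0169,0.0000],"twist":7.64},{"offset":[-0.0215,0.0199,0.0000],"twist":7.64},{"offset":[-0.0187,0.0226,0.0000],"twist":7.64},
{"offset":[-0.0155,0.0249,0.0000],"twist":7.64},{"offset":[-0.0120,0.0267,0.0000],"twist":7.64},{"offset":[-0.0084,0.0281,0.0000],"twist":7.64},{"offset":[-0.0046,0.0289,0.0000],"twist":7.64},
```

Request:
play_rows --commands '[{"offset": [-0.045, -0.0126, 0], "twist": 8.2}, {"offset": [-0.0464, -0.006, 0], "twist": 8.2}, {"offset": [-0.0468, 0.0006, 0], "twist": 8.2}, {"offset": [-0.0462, 0.0072, 0], "twist": 8.2}, {"offset": [-0.0447, 0.0137, 0], "twist": 8.2}]'

```text
time: 0.65
tool_pos: [394.9, 328.6, 404.6]
tcp_rot: [-3.141, -0.0, 2.001]
contact_force: [-0.1, 1.3, -0.2]
grip_width: 91.4
```

Request:
play_rows --commands '[{"offset": [-0.0423, 0.02, 0], "twist": 8.2}, {"offset": [-0.0278, -0.0092, 0], "twist": 7.6}, {"offset": [-0.0288, -0.0054, 0], "twist": 7.6}, {"offset": [-0.0293, -0.0016, 0], "twist": 7.6}, {"offset": [-0.0292, 0.0023, 0], "twist": 7.6}]'

```text
time: 1.15
tool_pos: [426.5, 181.7, 404.5]
tcp_rot: [-3.141, 0.0, 1.327]
contact_force: [0.1, 0.1, 0.4]
grip_width: 91.9
```

Request:
play_rows --commands '[{"offset": [-0.0286, 0.0062, 0], "twist": 7.6}, {"offset": [-0.0276, 0.01, 0], "twist": 7.6}, {"offset": [-0.026, 0.0135, 0], "twist": 7.6}, {"offset": [-0.024, 0.0169, 0], "twist": 7.6}, {"offset": [-0.0215, 0.02, 0], "twist": 7.6}]'

```text
time: 1.65
tool_pos: [423.0, 35.2, 404.6]
tcp_rot: [-3.141, 0.0, 0.664]
contact_force: [0.2, 0.3, -0.4]
grip_width: 91.8
```

Request:
play_rows --commands '[{"offset": [-0.0187, 0.0226, 0], "twist": 7.6}, {"offset": [-0.0155, 0.025, 0], "twist": 7.6}, {"offset": [-0.012, 0.0267, 0], "twist": 7.6}, {"offset": [-0.0084, 0.0281, 0], "twist": 7.6}, {"offset": [-0.0046, 0.029, 0], "twist": 7.6}]'

```text
time: 2.15
tool_pos: [420.1, -111.6, 404.6]
tcp_rot: [-3.141, 0.0, 0.001]
contact_force: [0.3, 0.1, 0.2]
grip_width: 91.8
```

```bash
python3 - <<'E'
from h import *
o=status.get_obs(); print(o['time'],o['tool_pos'],o['tcp_rot'],o['dq'],o['contact_force'])
np.save('o1.npy',o,allow_pickle=True)
cv2.imwrite("pics/w1.png",viewer.capture('wrist')[:,:,::-1])
E
```

```text
2.15 [ 420.13717761 -111.5713055   404.57792723] [-3.14132840e+00  2.43359422e-04  5.61811383e-04] [-0.63814084  0.11661058 -0.14621956  0.00146739  0.02650303  0.68119325] [0.3429018  0.11179172 0.22948532]
```

View pics/w1.png

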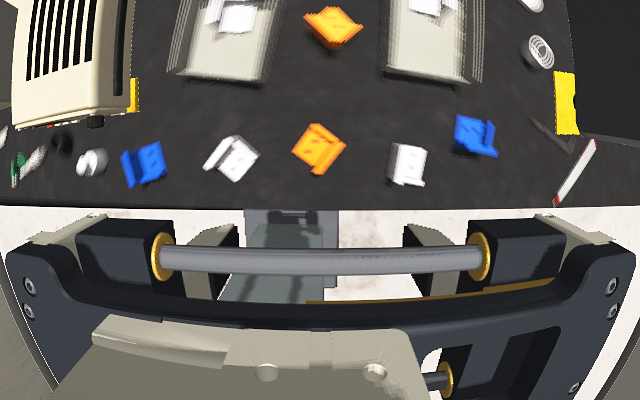

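Request:
play_rows --commands '[{"offset": [0.03, 0, -0.025]}, {"offset": [0.03, 0, -0.025]}, {"offset": [0.03, 0, -0.02]}, {"offset": [0, 0, 0]}, {"offset": [0, 0, 0]}]'

```text
$.commands[0]: bad value
```

```bash
python3 - <<'E'
from h import *
o=status.get_obs(); print(o['time'],o['tool_pos'],o['tcp_rot'],o['dq'],o['contact_force'])
np.save('o2.npy',o,allow_pickle=True)
im=viewer.capture('wrist')[:,:,::-1]
cv2.imwrite("pics/w2.png",im)
cv2.imwrite("pics/w2a.png",cv2.resize(im[0:210,150:470],(800,525),interpolation=cv2.INTER_CUBIC))
E
```

```text
2.2 [ 420.466064   -114.66172253  404.59046156] [ 3.13914951e+00 -1.51052791e-04 -7.77649357e-03] [ 0.06450738 -0.01349028  0.02293261  0.02064093  0.00079811 -0.12586212] [ 1.50764096 -2.92985835  1.25631127]
```

View pics/w2a.png

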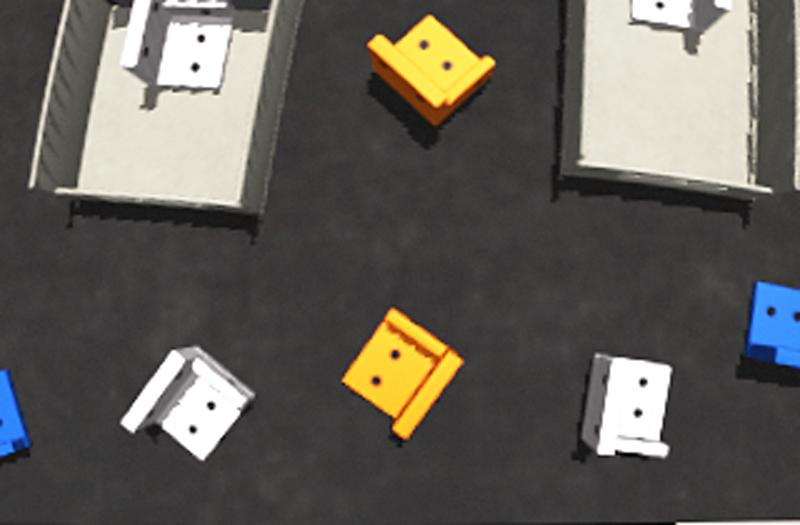

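The loose bracket at crop (190,400) has its tall web up-left and its ear up-right, so it is left-hand. The one at (632,405) needs a closer look.

Request:
play_rows --commands '[{"offset": [0.03, 0, -0.025], "twist": 0}, {"offset": [0.03, 0, -0.025], "twist": 0}, {"offset": [0.03, 0, -0.02], "twist": 0}, {"offset": [0, 0, 0], "twist": 0}, {"offset": [0, 0, 0], "twist": 0}]'

```text
time: 2.75
tool_pos: [510.4, -109.1, 474.0]
tcp_rot: [-3.141, 0.001, 0.008]
contact_force: [-0.6, 0.9, -0.2]
grip_width: 92.1
```

```bash
python3 - <<'E'
from h import *
o=status.get_obs(); print(o['time'],o['tool_pos'],o['tcp_rot'],o['dq'],o['contact_force'])
np.save('o2.npy',o,allow_pickle=True)
im=viewer.capture('wrist')[:,:,::-1]
cv2.imwrite("pics/w2.png",im)
cv2.imwrite("pics/w2a.png",cv2.resize(im[20:220,190:450],(780,600),interpolation=cv2.INTER_CUBIC))
im=cv2.imread('pics/w1.png');
E
```

```text
2.75 [ 510.39108723 -109.12677006  473.97370955] [-3.14094383e+00  1.37734427e-03  8.20962327e-03] [-0.01174243 -0.0120656   0.05034237 -0.00291619 -0.00058008  0.00061234] [-0.64014855  0.88562892 -0.22200834]
```

View pics/w2a.png

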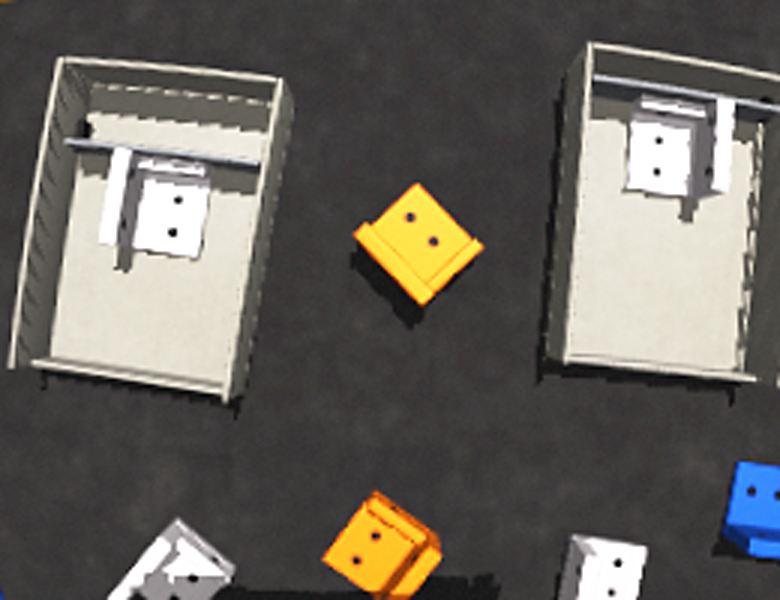

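View pics/w2.png

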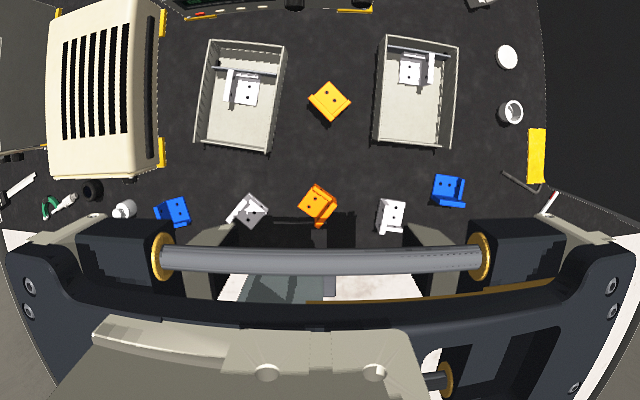

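```bash
python3 - <<'E'
from h import *
im=cv2.imread('pics/w2.png')
a=cv2.resize(im[30:160,190:290],None,fx=4.6,fy=4.6,interpolation=cv2.INTER_CUBIC)
b=cv2.resize(im[30:160,365:465],None,fx=4.6,fy=4.6,interpolation=cv2.INTER_CUBIC)
cv2.imwrite('pics/binL.png',a);cv2.imwrite('pics/binR.png',b)
E
```

```text
(no output)
```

View pics/binL.png

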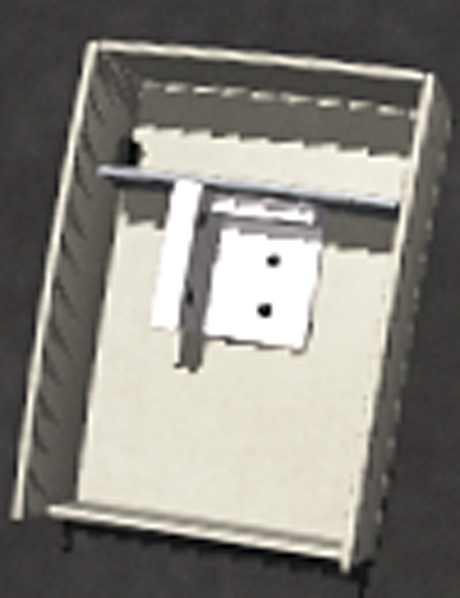

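View pics/binR.png

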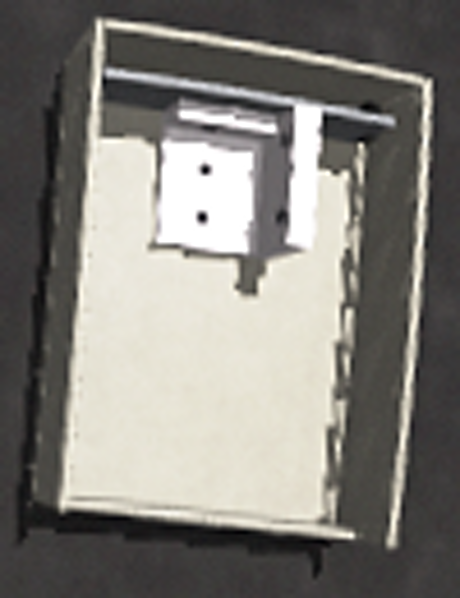

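```bash
python3 - <<'E'
from h import *
np.set_printoptions(precision=1,suppress=True)
o=np.load('o2.npy',allow_pickle=True).item()
def nat(p,ox): return (np.array(p)+.5)/4.6-.5+[ox,30]
def an(a,b): d=a-b; return np.degrees(np.arctan2(d[1],d[0])),np.hypot(*d[:2])
for nm,ox,rim,web,s in (('L',190,[(93,42),(433,76),(16,518),(346,570)],[(175,180),(204,182),(180,330),(151,328)],1),
                ('R',365,[(98,19),(433,80),(62,510),(392,547)],[(295,100),(322,103),(313,249),(287,246)],-1)):
    P=onplane('wrist',nat(rim,ox),52,o); print(nm,'rim ctr',P.mean(0),'yawL',an(P[0],P[2]),'yawR',an(P[1],P[3]),'back',an(P[0],P[1]),'front',an(P[2],P[3]))
    W=onplane('wrist',nat(web,ox),43,o); c=W.mean(0); print(W[:,:2].tolist(),'web',c,'yaw',an(W[0],W[3]),an(W[1],W[2]),'w',an(W[0],W[1]),an(W[3],W[2]))
    y=np.radians(an(P[:2].mean(0),P[2:].mean(0))[0]); C=c[:2]-s*16*np.array([-np.sin(y),np.cos(y)])
    d=C-P.mean(0)[:2]; print('yaw',np.degrees(y),'sampleC',C,'in bin x,y',d@[np.cos(y),np.sin(y)],d@[-np.sin(y),np.cos(y)])
E
```

```text
L rim ctr [612.6   1.6  52. ] yawL (np.float64(-9.919914511731102), np.float64(144.27863988795445)) yawR (np.float64(-9.889847858787823), np.float64(144.05631721449444)) back (np.float64(80.00272733608577), np.float64(102.9875904330056)) front (np.float64(80.12639070704265), np.float64(103.0631255125442))
[[649.2677664296551, 15.90174817779996], [648.0173134376223, 6.931443404593054], [603.952195263729, 14.083652338970737], [605.0408509131058, 23.131329976699504]] web [626.6  15.   43. ] yaw (np.float64(-9.283782634990915), np.float64(44.81391423536856)) (np.float64(-9.219279292587897), np.float64(44.64178236047678)) w (np.float64(82.06415595142768), np.float64(9.057041482156434)) (np.float64(83.13890897045034), np.float64(9.112938151835408))
yaw -9.904892776810627 sampleC [623.8  -0.7] in bin x,y 11.479209499838632 -0.3307679403648539
R rim ctr [ 619.8 -241.6   52. ] yawL (np.float64(-3.6148200517368556), np.float64(144.32015880825264)) yawR (np.float64(-4.314612369536589), np.float64(144.35758559010432)) back (np.float64(86.32385776067476), np.float64(104.76277466424382)) front (np.float64(86.3079780545704), np.float64(102.99971463883263))
[[678.3841601768934, -256.76858871375015], [678.4737181860025, -265.5034006744615], [632.680119959514, -262.3599840392021], [632.826240614582, -254.00186040578757]] web [ 655.6 -259.7   43. ] yaw (np.float64(-3.47529922581212), np.float64(45.641853822737204)) (np.float64(-3.9268027286797937), np.float64(45.901358440376086)) w (np.float64(90.58743292592611), np.float64(8.735271067687682)) (np.float64(88.9984302197067), np.float64(8.359400810900286))
yaw -3.964761574888929 sampleC [ 656.7 -243.7] in bin x,y 36.904636915749464 0.47919304935174717
```

The two bins measure consistently. The left bin is yawed −9.9° with its sample at (623.8, −0.7), 11.5 mm behind the bin's middle. The right bin is yawed −3.9° with its sample at (656.7, −243.7), 36.9 mm behind. Next is a close look at the left bracket.

```bash
python3 - <<'E'
from h import *
plan(-114,151,-144,-45.5,6)
E
```

```text
{"offset":[-0.0188,-0.0253,0.0240],"twist":7.58},{"offset":[-0.0220,-0.0226,0.0240],"twist":7.58},{"offset":[-0.0248,-0.0195,0.0240],"twist":7.58},{"offset":[-0.0271,-0.0161,0.0240],"twist":7.58},{"offset":[-0.0290,-0.0123,0.0240],"twist":7.58},
{"offset":[-0.0304,-0.0084,0.0240],"twist":7.58},
```

Request:
play_rows --commands '[{"offset": [-0.0188, -0.0253, 0.024], "twist": 7.6}, {"offset": [-0.022, -0.0226, 0.024], "twist": 7.6}, {"offset": [-0.0248, -0.0195, 0.024], "twist": 7.6}, {"offset": [-0.0271, -0.0161, 0.024], "twist": 7.6}, {"offset": [-0.029, -0.0123, 0.024], "twist": 7.6}]' --jaw 128

```text
time: 3.3
tool_pos: [413.1, 17.1, 353.3]
tcp_rot: [3.141, 0.001, -0.663]
contact_force: [0.8, 0.4, 0.3]
grip_width: 56.2
```

Request:
play_rows --commands '[{"offset": [-0.0304, -0.0084, 0.024], "twist": 7.6}, {"offset": [0, 0, 0], "twist": 0}, {"offset": [0, 0, 0], "twist": 0}, {"offset": [0, 0, 0], "twist": 0}]'

```text
time: 3.7
tool_pos: [397.0, 40.9, 331.3]
tcp_rot: [-3.141, -0.001, -0.788]
contact_force: [-0.3, -0.2, 0.2]
grip_width: 45.8
```

```bash
python3 - <<'E'
from h import *
o=status.get_obs(); print(o['time'],o['tool_pos'],o['tcp_rot'],o['grip_width'])
np.save('o3.npy',o,allow_pickle=True)
im=viewer.capture('wrist')[:,:,::-1]
cv2.imwrite("pics/w3.png",im)
cv2.imwrite("pics/w3a.png",cv2.resize(im[100:240,240:420],None,fx=4.2,fy=4.2,interpolation=cv2.INTER_CUBIC))
print(proj('wrist',[[438,0,20]],o))
E
```

```text
3.7 [397.03151244  40.92187752 331.30654954] [-3.14065801e+00 -1.30855329e-03 -7.88485035e-01] 45.76272840054175
[[320.0944923  130.11240212]]
```

View pics/w3.png

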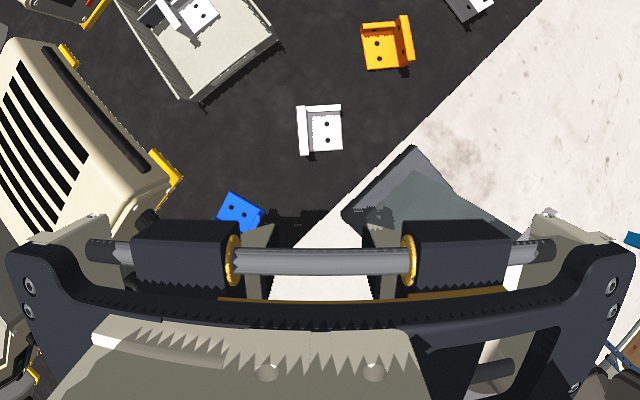

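View pics/w3a.png

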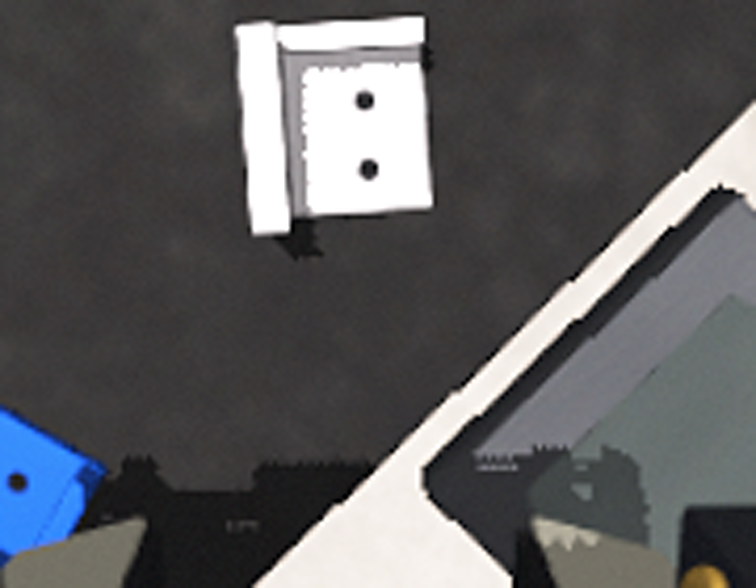

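The crop shows the web on the left, from (235,25) to (291,234), and the ear on the far side, so this is the left-hand bracket.

```bash
cat >> h.py <<'E'
def web(px,scale,org,z,o,s,off=0):
    uv=(np.array(px)+.5)/scale-.5+np.array(org)
    W=onplane('wrist',uv,z,o); c=W.mean(0)[:2]
    a=(W[0]+W[1]-W[2]-W[3])[:2]/2; L=np.hypot(*a); y=np.arctan2(a[1],a[0])
    w=np.hypot(*(W[0]+W[3]-W[1]-W[2])[:2]/2)
    C=c-s*16*np.array([-np.sin(y),np.cos(y)])
    print('webctr',c,'yaw',np.degrees(y),'len',L,'w',w,'C',C)
    return c,y
E
python3 - <<'E'
from h import *
np.set_printoptions(precision=1,suppress=True)
o=np.load('o3.npy',allow_pickle=True).item()
c,y=web([(235,25),(273,22),(291,234),(252,235)],4.2,(240,100),40,o,1)
g=c-2*np.array([np.cos(y),np.sin(y)])
d=g-o['tool_pos'][:2]; dy=np.degrees(y-o['tcp_rot'][2]); print(g,d,dy)
plan(d[0],d[1],-90,dy,3)
E
```

```text
webctr [449.4  10.7] yaw -40.84270833738505 len 44.39147557054318 w 8.034022979589496 C [438.9  -1.4]
[447.9  12. ] [ 50.8 -28.9] 4.334156395875315
{"offset":[0.0188,-0.0052,0.0300],"twist":-1.44},{"offset":[0.0189,-0.0048,0.0300],"twist":-1.44},{"offset":[0.0190,-0.0043,0.0300],"twist":-1.44},
```

Request:
play_rows --commands '[{"offset": [0.0188, -0.0052, 0.03], "twist": -1.4}, {"offset": [0.0189, -0.0048, 0.03], "twist": -1.4}, {"offset": [0.019, -0.0043, 0.03], "twist": -1.5}, {"offset": [0, 0, 0], "twist": 0}, {"offset": [0, 0, 0], "twist": 0}]'

```text
time: 4.25
tool_pos: [447.7, 11.8, 240.8]
tcp_rot: [3.141, 0.001, -0.716]
contact_force: [-0.7, 0.1, -0.1]
grip_width: 45.4
```

```bash
python3 - <<'E'
from h import *
o=status.get_obs(); print(o['time'],o['tool_pos'],np.degrees(o['tcp_rot']),o['grip_width'])
y=o['tcp_rot'][2]
d=np.array([447.9,12.0])-o['tool_pos'][:2]
print('off', np.cos(y)*d[0]+np.sin(y)*d[1], np.sin(y)*d[0]-np.cos(y)*d[1], -40.84-np.degrees(y))
im=viewer.capture('wrist')[:,:,::-1]
cv2.imwrite("pics/w4.png",im)
E
```

```text
4.25 [447.66722799  11.82691748 240.77972858] [ 1.79965720e+02  6.58511664e-02 -4.10378262e+01] 45.37403593732199
off 0.061935844721641736 -0.28338016755705686 0.19782617263975055
```

View pics/w4.png

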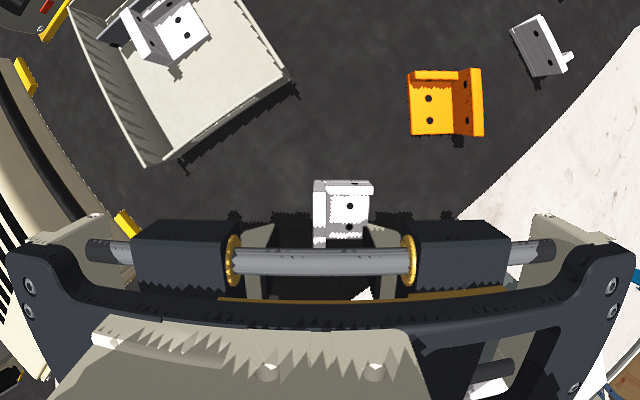

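The web is centred between the fingers at column 320. I'll go down and grip it.

Request:
play_rows --commands '[{"offset": [0, 0, 0.025], "twist": 0}, {"offset": [0, 0, 0.02], "twist": 0}, {"offset": [0, 0, 0.0078], "twist": 0}, {"offset": [0, 0, 0], "twist": 0}]'

```text
time: 4.7
tool_pos: [447.3, 12.6, 188.5]
tcp_rot: [-3.141, -0.0, -0.715]
contact_force: [0.8, -0.1, -0.1]
grip_width: 45.6
```

Request:
play_rows --commands '[{"offset": [0, 0, 0], "twist": 0}, {"offset": [0, 0, 0], "twist": 0}, {"offset": [0, 0, 0], "twist": 0}, {"offset": [0, 0, 0], "twist": 0}, {"offset": [0, 0, 0], "twist": 0}]' --jaw 255

```text
time: 5.2
tool_pos: [447.6, 12.4, 188.1]
tcp_rot: [-3.141, -0.0, -0.715]
contact_force: [0.5, 0.6, 1.2]
grip_width: 10.7
```

Request:
play_rows --commands '[{"offset": [0, 0, 0], "twist": 0}, {"offset": [0, 0, 0], "twist": 0}]'

```text
time: 5.4
tool_pos: [447.6, 12.4, 188.1]
tcp_rot: [-3.141, -0.0, -0.715]
contact_force: [-1.0, 0.3, 3.6]
grip_width: 7.5
```

Request:
play_rows --commands '[{"offset": [0, 0, -0.02], "twist": 0}, {"offset": [0, 0, -0.03], "twist": 0}, {"offset": [0, 0, -0.035], "twist": 0}, {"offset": [0, 0, 0], "twist": 0}]'

```text
time: 5.8
tool_pos: [448.7, 12.3, 276.3]
tcp_rot: [-3.137, -0.006, -0.715]
contact_force: [0.6, -0.8, -1.4]
grip_width: 7.9
```

```bash
python3 - <<'E'
from h import *
o=status.get_obs(); print(o['time'],o['tool_pos'],np.degrees(o['tcp_rot']),o['grip_width'],o['contact_force'])
p=o['tool_pos']; plan(574.4-p[0],24.1-p[1],271-p[2],-9.9-np.degrees(o['tcp_rot'][2]),4)
E
```

```text
5.8 [448.73128602  12.26866342 276.32814874] [-179.76326475   -0.35847081  -40.94761886] 7.890456310329493 [ 0.57839264 -0.84620535 -1.38020646]
{"offset":[0.0218,-0.0228,0.0013],"twist":-7.76},{"offset":[0.0247,-0.0197,0.0013],"twist":-7.76},{"offset":[0.0271,-0.0162,0.0013],"twist":-7.76},{"offset":[0.0290,-0.0124,0.0013],"twist":-7.76},
```

Request:
play_rows --commands '[{"offset": [0.0218, -0.0228, 0.0013], "twist": -7.8}, {"offset": [0.0247, -0.0197, 0.0013], "twist": -7.8}, {"offset": [0.0271, -0.0162, 0.0013], "twist": -7.7}, {"offset": [0.029, -0.0124, 0.0013], "twist": -7.7}, {"offset": [0, 0, 0], "twist": 0}]'

```text
time: 6.3
tool_pos: [575.8, 24.5, 266.2]
tcp_rot: [-3.141, -0.001, -0.17]
contact_force: [0.2, 0.1, -0.7]
grip_width: 7.3
```

Request:
play_rows --commands '[{"offset": [0, 0, 0], "twist": 0}, {"offset": [0, 0, 0], "twist": 0}]'

```text
time: 6.5
tool_pos: [572.2, 24.4, 266.8]
tcp_rot: [3.141, 0.003, -0.175]
contact_force: [-0.2, 0.1, -1.7]
grip_width: 7.7
```

```bash
python3 - <<'E'
from h import *
o=status.get_obs(); print(o['time'],o['tool_pos'],np.degrees(o['tcp_rot']),o['grip_width'],o['contact_force'])
np.save('o5.npy',o,allow_pickle=True)
im=viewer.capture('wrist')[:,:,::-1]
cv2.imwrite("pics/w5.png",im)
cv2.imwrite("pics/w5a.png",cv2.resize(im[100:240,240:420],None,fx=4.2,fy=4.2,interpolation=cv2.INTER_CUBIC))
E
```

```text
6.5 [572.2083794   24.38281817 266.80768335] [ 1.79990214e+02  1.48581170e-01 -1.00231008e+01] 7.700282795572155 [-0.22084043  0.08202988 -1.6573887 ]
```

View pics/w5.png

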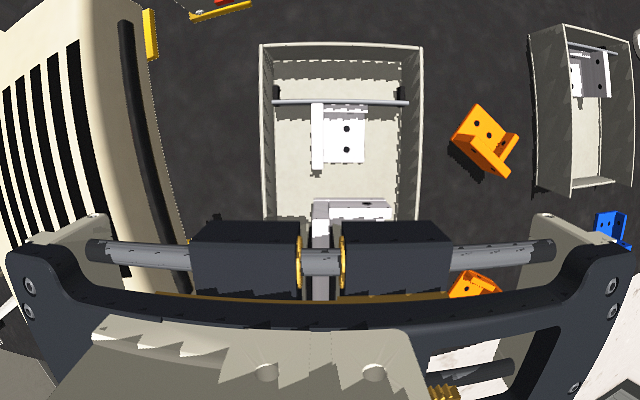

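View pics/w5a.png

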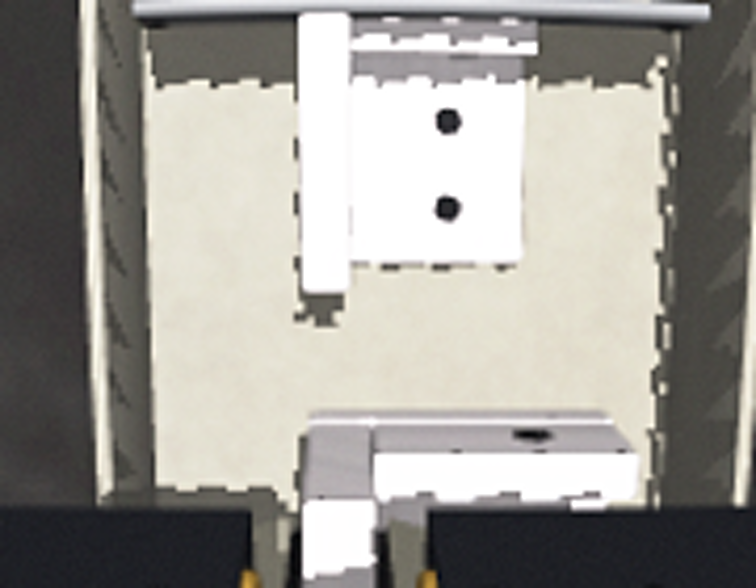

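```bash
python3 - <<'E'
from h import *
np.set_printoptions(precision=1,suppress=True)
o=np.load('o5.npy',allow_pickle=True).item()
c,y=web([(299,14),(351,14),(349,293),(303,291)],4.2,(240,100),43,o,1)
def tool(P): 
    Rt=R.from_euler('xyz',o['tcp_rot']).as_matrix(); return (P-o['tool_pos'])@Rt
uv=(np.array([(302,499),(374,499)])+.5)/4.2-.5+[240,100]
print('held web front top in tool',tool(onplane('wrist',uv,118.7,o)))
# ear top corner far right (z=22)
uv=(np.array([(374,452),(636,452)])+.5)/4.2-.5+[240,100]
print('ear top outer edge',tool(onplane('wrist',uv,22+78.7,o)))
uv=(np.array([(303,291),(349,293)])+.5)/4.2-.5+[240,100]
print('sample web near end',tool(onplane('wrist',uv,43,o)))
uv=(np.array([(296,12),(353,12)])+.5)/4.2-.5+[240,100]
E
```

```text
webctr [626.9  15.8] yaw -9.921803322294526 len 43.84009998576666 w 7.6628266976440775 C [624.1   0. ]
held web front top in tool [[ 24.4  -2.8 148. ]
 [ 24.4   4.6 148. ]]
ear top outer edge [[ 24.3   5.1 166. ]
 [ 24.1  36.3 166.1]]
sample web near end [[ 34.1  -4.7 223.7]
 [ 33.8   2.6 223.7]]
```

Request:
play_rows --commands '[{"offset": [0.003, -0.0019, 0], "twist": 0}, {"offset": [0, 0, 0.02], "twist": 0}, {"offset": [0, 0, 0.025], "twist": 0}, {"offset": [0, 0, 0.015], "twist": 0}, {"offset": [0, 0, 0], "twist": 0}]'

```text
time: 7.05
tool_pos: [575.5, 25.8, 205.9]
tcp_rot: [3.141, 0.004, -0.174]
contact_force: [-0.8, -0.4, -1.3]
grip_width: 7.6
```

Request:
play_rows --commands '[{"offset": [0, 0, 0], "twist": 0}, {"offset": [0, 0, 0], "twist": 0}, {"offset": [0, 0, 0], "twist": 0}]'

```text
time: 7.35
tool_pos: [576.9, 25.7, 208.9]
tcp_rot: [-3.141, -0.002, -0.174]
contact_force: [-0.2, 0.3, -1.1]
grip_width: 7.5
```

```bash
python3 - <<'E'
from h import *
for i in range(3):
    o=status.get_obs(); print(o['time'],o['tool_pos'],np.degrees(o['tcp_rot']),o['grip_width'],o['contact_force'],o['moment'])
    im=viewer.capture('wrist')[:,:,::-1]
np.save('o6.npy',o,allow_pickle=True)
cv2.imwrite("pics/w6.png",im)
cv2.imwrite("pics/w6a.png",cv2.resize(im[80:240,240:420],None,fx=3.7,fy=3.7,interpolation=cv2.INTER_CUBIC))
E
```

```text
7.35 [576.86559873  25.69379295 208.89058313] [-1.79985843e+02 -1.24344954e-01 -9.95691184e+00] 7.488014424078132 [-0.20522207  0.25217557 -1.10154758] [-0.03472661  0.18662778  0.00802713]
7.4 [576.79542679  25.7166895  208.72571632] [-1.79986804e+02 -1.07844956e-01 -9.95331030e+00] 7.911267668900509 [-1.6392874   0.22312601 -1.47089083] [-0.06388738  0.22472082 -0.05973034]
7.45 [576.70357993  25.71743208 208.57000514] [-1.79987907e+02 -8.69986282e-02 -9.95490020e+00] 7.550453948216594 [ 0.05933185  0.33144166 -1.61891284] [-0.01961274  0.17805091 -0.05259239]
```

View pics/w6a.png

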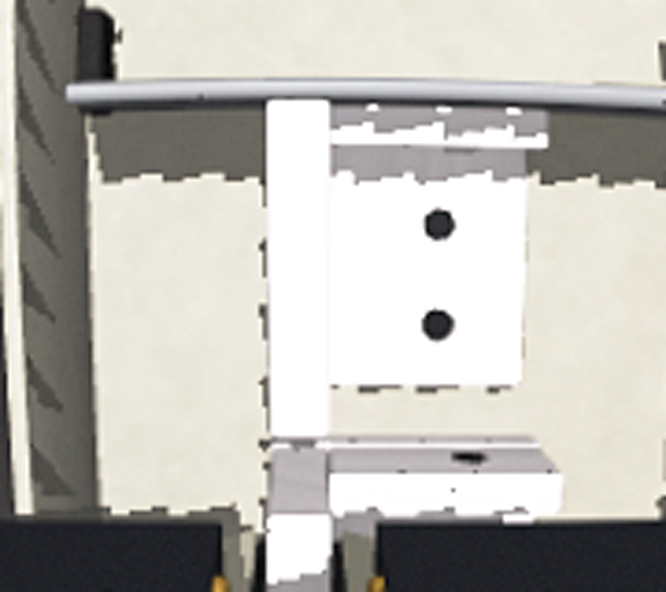

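The held and sample webs line up at columns 266–330. Lowering.

Request:
play_rows --commands '[{"offset": [0, 0, 0.006], "twist": 0}, {"offset": [0, 0, 0.006], "twist": 0}, {"offset": [0, 0, 0.003], "twist": 0}, {"offset": [0, 0, 0], "twist": 0}, {"offset": [0, 0, 0], "twist": 0}]'

```text
time: 8.0
tool_pos: [576.5, 25.7, 192.5]
tcp_rot: [-3.142, 0.0, -0.174]
contact_force: [-0.2, -0.7, -0.2]
grip_width: 8.2
```

Request:
play_rows --commands '[{"offset": [0, 0, 0], "twist": 0}, {"offset": [0, 0, 0], "twist": 0}, {"offset": [0, 0, 0], "twist": 0}, {"offset": [0, 0, 0], "twist": 0}, {"offset": [0, 0, 0], "twist": 0}]'

```text
time: 8.5
tool_pos: [576.5, 25.7, 192.8]
tcp_rot: [-3.141, -0.0, -0.174]
contact_force: [-0.3, 0.2, -1.6]
grip_width: 8.0
```

Request:
play_rows --commands '[{"offset": [0, 0, 0], "twist": 0}, {"offset": [0, 0, 0], "twist": 0}, {"offset": [0, 0, 0], "twist": 0}]'

```text
time: 8.8
tool_pos: [576.5, 25.7, 192.7]
tcp_rot: [-3.141, -0.0, -0.174]
contact_force: [0.4, -0.6, -1.0]
grip_width: 7.7
```

Request:
play_rows --commands '[{"offset": [0.001, 0, 0.001], "twist": 0}, {"offset": [0.001, 0, 0.0009], "twist": 0}, {"offset": [0.001, 0, 0], "twist": 0}, {"offset": [0, 0, 0], "twist": 0}, {"offset": [0, 0, 0], "twist": 0}]'

```text
time: 9.3
tool_pos: [579.5, 25.2, 190.8]
tcp_rot: [-3.141, -0.0, -0.174]
contact_force: [-1.1, 0.1, -0.8]
grip_width: 8.0
```

Request:
play_rows --commands '[{"offset": [0, 0, 0], "twist": 0}, {"offset": [0, 0, 0], "twist": 0}]'

```text
time: 9.5
tool_pos: [579.5, 25.2, 190.8]
tcp_rot: [-3.141, -0.0, -0.174]
contact_force: [0.2, -0.2, -1.4]
grip_width: 7.9
```

```bash
python3 - <<'E'
from h import *
o=status.get_obs(); print(o['time'],o['tool_pos'],np.degrees(o['tcp_rot']),o['grip_width'],o['contact_force'],o['moment'])
im=viewer.capture('wrist')[:,:,::-1]
cv2.imwrite("pics/w7a.png",cv2.resize(im[80:240,240:420],None,fx=3.7,fy=3.7,interpolation=cv2.INTER_CUBIC))
E
```

```text
9.5 [579.45457921  25.21615308 190.83464414] [-1.79994024e+02 -1.63746424e-03 -9.95180950e+00] 7.9160430945511635 [ 0.23339694 -0.21929836 -1.44436274] [ 0.01060065  0.19005956 -0.0500321 ]
```

View pics/w7a.png

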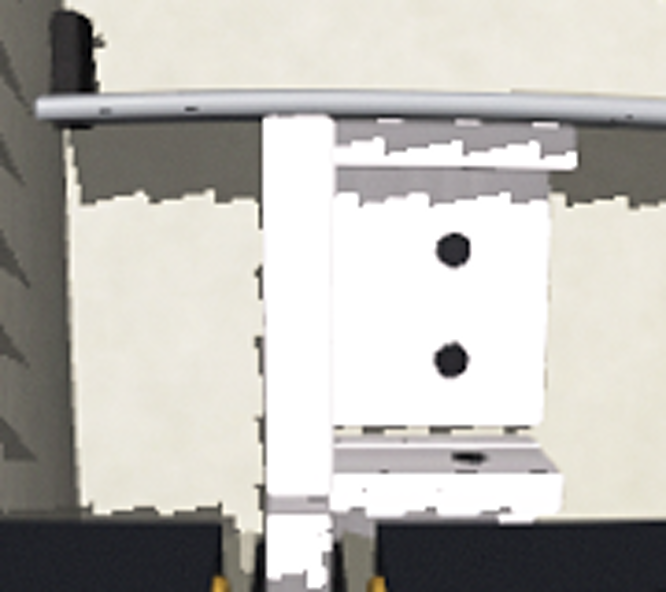

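About 2 mm of gap is left, so I'll creep forward and watch the force.

Request:
play_rows --commands '[{"offset": [0.0005, 0, 0], "twist": 0}, {"offset": [0.0005, 0, 0], "twist": 0}, {"offset": [0, 0, 0], "twist": 0}]'

```text
time: 9.85
tool_pos: [580.6, 25.0, 190.9]
tcp_rot: [-3.141, -0.0, -0.174]
contact_force: [0.6, 0.3, -1.8]
grip_width: 7.8
```

Request:
play_rows --commands '[{"offset": [0.0003, 0, 0], "twist": 0}, {"offset": [0, 0, 0], "twist": 0}]'

```text
time: 10.05
tool_pos: [580.8, 25.0, 190.8]
tcp_rot: [-3.142, -0.0, -0.174]
contact_force: [-0.0, 0.1, -0.4]
grip_width: 7.7
```

Request:
play_rows --commands '[{"offset": [0.0003, 0, 0], "twist": 0}, {"offset": [0, 0, 0], "twist": 0}]'

```text
time: 10.25
tool_pos: [581.1, 24.9, 190.8]
tcp_rot: [-3.142, -0.0, -0.174]
contact_force: [0.0, 0.2, -1.7]
grip_width: 8.0
```

Request:
play_rows --commands '[{"offset": [0.0003, 0, 0], "twist": 0}, {"offset": [0, 0, 0], "twist": 0}]'

```text
time: 10.45
tool_pos: [581.4, 24.9, 190.8]
tcp_rot: [-3.141, -0.0, -0.174]
contact_force: [0.0, 0.3, -1.0]
grip_width: 8.2
```

Request:
play_rows --commands '[{"offset": [0.0003, 0, 0], "twist": 0}, {"offset": [0, 0, 0], "twist": 0}]'

```text
time: 10.65
tool_pos: [581.7, 24.8, 190.8]
tcp_rot: [-3.142, -0.0, -0.174]
contact_force: [-1.1, 0.6, -1.0]
grip_width: 8.1
```

Request:
play_rows --commands '[{"offset": [0.0002, 0, 0], "twist": 0}, {"offset": [0, 0, 0], "twist": 0}]'

```text
time: 10.85
tool_pos: [581.8, 24.8, 190.8]
tcp_rot: [-3.142, 0.0, -0.174]
contact_force: [-0.1, 0.7, -1.0]
grip_width: 7.8
```

Request:
play_rows --commands '[{"offset": [0.0002, 0, 0], "twist": 0}, {"offset": [0, 0, 0], "twist": 0}]'

```text
time: 11.05
tool_pos: [581.9, 24.8, 190.8]
tcp_rot: [-3.142, 0.0, -0.174]
contact_force: [-1.7, -0.1, -0.3]
grip_width: 7.3
```

Request:
play_rows --commands '[{"offset": [0.0002, 0, 0], "twist": 0}, {"offset": [0, 0, 0], "twist": 0}]'

```text
time: 11.25
tool_pos: [582.0, 24.8, 190.7]
tcp_rot: [-3.142, 0.001, -0.174]
contact_force: [-3.7, 0.1, 0.0]
grip_width: 8.0
```

Request:
play_rows --commands '[{"offset": [0.0002, 0, 0], "twist": 0}, {"offset": [0, 0, 0], "twist": 0}]'

```text
time: 11.45
tool_pos: [582.1, 24.8, 190.7]
tcp_rot: [-3.142, 0.001, -0.174]
contact_force: [-3.5, 1.5, 0.8]
grip_width: 7.9
```

```bash
python3 - <<'E'
from h import *
o=status.get_obs(); print(o['time'],o['tool_pos'],np.degrees(o['tcp_rot']),o['grip_width'],o['contact_force'],o['moment'])
im=viewer.capture('wrist')[:,:,::-1]
cv2.imwrite("pics/w8a.png",cv2.resize(im[160:240,280:400],None,fx=6,fy=6,interpolation=cv2.INTER_CUBIC))
E
```

```text
11.45 [582.07437126  24.77311475 190.70291511] [-1.79999179e+02  7.22237467e-02 -9.94837854e+00] 7.86768219719464 [-3.54983439  1.53494595  0.77452326] [ 0.10051963  0.76236373 -0.0640709 ]
```

View pics/w8a.png

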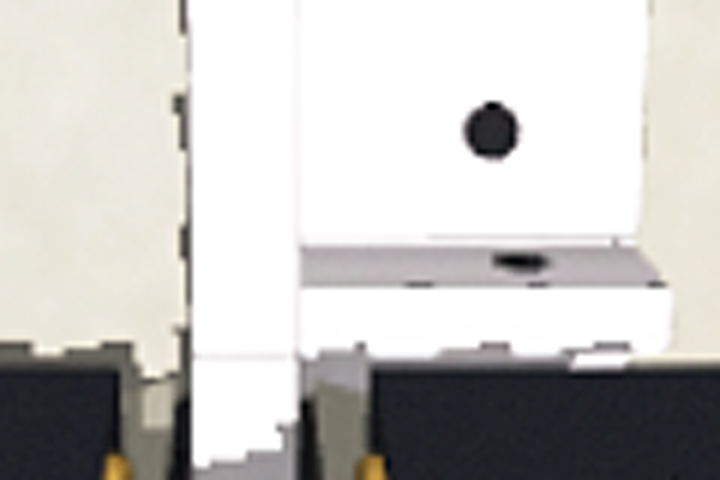

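In contact at about 3.6 N. I'll raise it to 5 N.

Request:
play_rows --commands '[{"offset": [0.0002, 0, 0], "twist": 0}, {"offset": [0, 0, 0], "twist": 0}]'

```text
time: 11.7
tool_pos: [582.2, 24.8, 190.7]
tcp_rot: [3.142, 0.002, -0.174]
contact_force: [-6.8, 1.6, 1.2]
grip_width: 7.7
```

```bash
python3 - <<'E'
from h import *
for i in range(3):
    o=status.get_obs(); viewer.capture('wrist'); print(o['time'],o['contact_force'],o['tool_pos'],o['moment'])
E
```

```text
11.7 [-6.80153869  1.56039188  1.23883834] [582.17778455  24.7667766  190.68463494] [ 0.11118868  0.97545276 -0.01461065]
11.75 [-4.8910823   1.0864551   0.32244294] [582.17397471  24.76730913 190.6961442 ] [0.16919435 0.97134818 0.00890648]
11.8 [-5.33589777  0.06331124  2.78794989] [582.17598923  24.73925869 190.67211017] [ 0.16782989  0.94071898 -0.04343928]
```

Request:
play_rows --commands '[{"offset": [0, 0, 0], "twist": 0}, {"offset": [0, 0, 0], "twist": 0}, {"offset": [0, 0, 0], "twist": 0}]'

```text
time: 12.15
tool_pos: [582.2, 24.8, 190.7]
tcp_rot: [3.142, 0.002, -0.174]
contact_force: [-6.1, 0.7, 1.0]
grip_width: 7.9
```

Request:
play_rows --commands '[{"offset": [0, 0, 0], "twist": 0}, {"offset": [0, 0, 0], "twist": 0}, {"offset": [0, 0, 0], "twist": 0}, {"offset": [0, 0, 0], "twist": 0}]'

```text
time: 12.55
tool_pos: [582.2, 24.8, 190.7]
tcp_rot: [-3.142, 0.002, -0.174]
contact_force: [-5.1, 1.9, 0.8]
grip_width: 7.9
```

```bash
python3 - <<'E'
from h import *
o=status.get_obs(); print(o['time'],o['contact_force'],o['tool_pos'],o['moment'])
E
```

```text
12.55 [-5.14137503  1.90608595  0.75338711] [582.16893162  24.78044094 190.6804876 ] [1.57852452e-01 9.50996188e-01 1.80601541e-04]
```

Held about 5.5 N for 0.85 s. Now I'll ease off, set it down and open partly, to 20 mm, because the side wall is close.

Request:
play_rows --commands '[{"offset": [-0.0005, 0, 0.0002], "twist": 0}, {"offset": [0, 0, 0.0003], "twist": 0}, {"offset": [0, 0, 0], "twist": 0}]'

```text
time: 12.85
tool_pos: [582.0, 24.8, 190.6]
tcp_rot: [-3.142, 0.0, -0.174]
contact_force: [-4.9, 0.8, 3.8]
grip_width: 8.2
```

Request:
play_rows --commands '[{"offset": [0, 0, 0], "twist": 0}, {"offset": [0, 0, 0], "twist": 0}, {"offset": [0, 0, 0], "twist": 0}, {"offset": [0, 0, 0], "twist": 0}]' --jaw 200

```text
time: 13.25
tool_pos: [582.4, 24.6, 190.4]
tcp_rot: [-3.141, -0.001, -0.174]
contact_force: [-0.9, 0.1, -0.6]
grip_width: 19.6
```

```bash
python3 - <<'E'
from h import *
o=status.get_obs(); print(o['time'],o['contact_force'],o['tool_pos'],o['moment'],o['grip_width'])
im=viewer.capture('wrist')[:,:,::-1]
cv2.imwrite("pics/w9a.png",cv2.resize(im[80:240,240:420],None,fx=3.7,fy=3.7,interpolation=cv2.INTER_CUBIC))
E
```

```text
13.25 [-0.92811555  0.06529428 -0.61151609] [582.41275597  24.63051175 190.38308387] [-0.09835418  0.14885649 -0.02280169] 19.55411138833606
```

View pics/w9a.png

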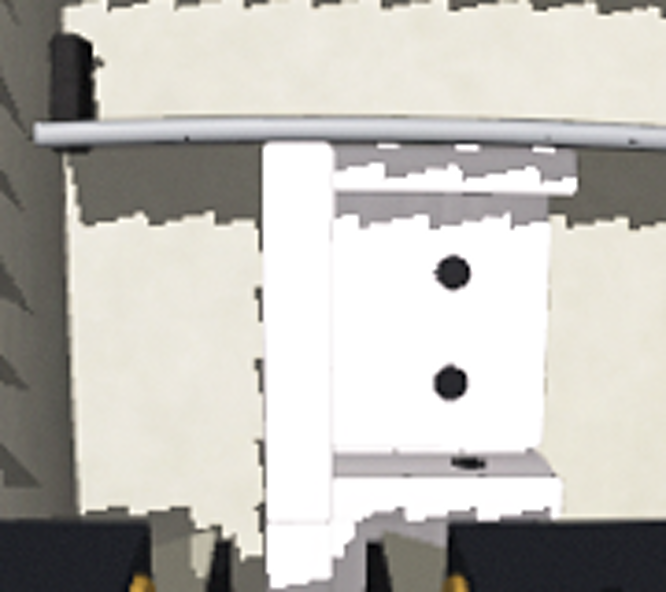

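It is released and stands close up against the sample: the seam is at row 522 and the webs are in line. I'll lift straight up and go to the right-hand bracket.

Request:
play_rows --commands '[{"offset": [0, 0, -0.01], "twist": 0}, {"offset": [0, 0, -0.03], "twist": 0}, {"offset": [0, 0, -0.04], "twist": 0}, {"offset": [0, 0, -0.035], "twist": 0}, {"offset": [0, 0, 0], "twist": 0}]'

```text
time: 13.8
tool_pos: [583.4, 24.7, 311.5]
tcp_rot: [-3.141, -0.011, -0.174]
contact_force: [0.8, -0.7, 1.2]
grip_width: 19.4
```

```bash
python3 - <<'E'
from h import *
o=status.get_obs(); print(o['time'],o['contact_force'],o['tool_pos'],o['tcp_rot'],o['grip_width'])
im=viewer.capture('wrist')[:,:,::-1]
cv2.imwrite("pics/w10.png",im)
plan(494-582,-220-24.6,10,186,22)
E
```

```text
13.8 [ 0.8437999  -0.7029315   1.17545644] [583.40228225  24.68996058 311.4981606 ] [-3.14052743 -0.01108201 -0.17360165] 19.406462251118246
{"offset":[-0.0020,0.0116,-0.0005],"twist":-8.45},{"offset":[-0.0037,0.0112,-0.0005],"twist":-8.45},{"offset":[-0.0053,0.0106,-0.0005],"twist":-8.45},{"offset":[-0.0068,0.0097,-0.0005],"twist":-8.45},{"offset":[-0.0082,0.0085,-0.0005],"twist":-8.45},
{"offset":[-0.0093,0.0073,-0.0005],"twist":-8.45},{"offset":[-0.0103,0.0058,-0.0005],"twist":-8.45},{"offset":[-0.0110,0.0042,-0.0005],"twist":-8.45},{"offset":[-0.0115,0.0026,-0.0005],"twist":-8.45},{"offset":[-0.0118,0.0008,-0.0005],"twist":-8.45},
{"offset":[-0.0118,-0.0009,-0.0005],"twist":-8.45},{"offset":[-0.0115,-0.0026,-0.0005],"twist":-8.45},{"offset":[-0.0110,-0.0043,-0.0005],"twist":-8.45},{"offset":[-0.0103,-0.0059,-0.0005],"twist":-8.45},{"offset":[-0.0093,-0.0073,-0.0005],"twist":-8.45},
{"offset":[-0.0081,-0.0086,-0.0005],"twist":-8.45},{"offset":[-0.0068,-0.0097,-0.0005],"twist":-8.45},{"offset":[-0.0053,-0.0106,-0.0005],"twist":-8.45},{"offset":[-0.0036,-0.0112,-0.0005],"twist":-8.45},{"offset":[-0.0020,-0.0117,-0.0005],"twist":-8.45},
{"offset":[-0.0002,-0.0118,-0.0005],"twist":-8.45},{"offset":[0.0015,-0.0117,-0.0005],"twist":-8.45},
```

View pics/w10.png

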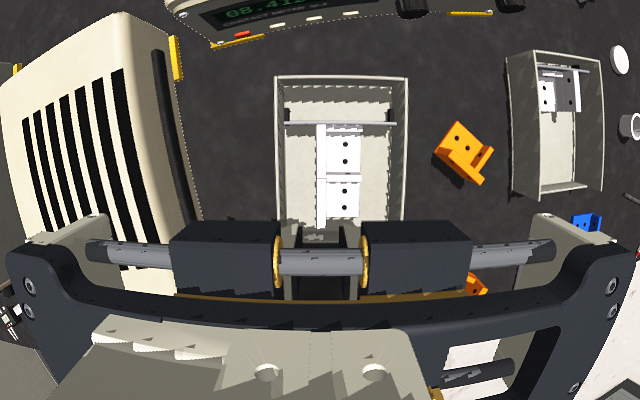

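The left bracket is standing flush behind its sample (columns 318–362, rows 125–225). Moving on, with the jaw at 128.

Request:
play_rows --commands '[{"offset": [-0.002, 0.0116, 0], "twist": -8.45}, {"offset": [-0.0037, 0.0112, 0], "twist": -8.45}, {"offset": [-0.0053, 0.0106, 0], "twist": -8.45}, {"offset": [-0.0068, 0.0097, 0], "twist": -8.45}, {"offset": [-0.0082, 0.0085, 0], "twist": -8.45}]' --jaw 128

```text
time: 14.35
tool_pos: [561.6, -31.2, 304.3]
tcp_rot: [-3.14, 0.002, 0.57]
contact_force: [0.6, -0.5, 0.1]
grip_width: 45.1
```

Request:
play_rows --commands '[{"offset": [-0.0093, 0.0073, 0], "twist": -8.45}, {"offset": [-0.0103, 0.0058, 0], "twist": -8.45}, {"offset": [-0.011, 0.0042, 0], "twist": -8.45}, {"offset": [-0.0115, 0.0026, 0], "twist": -8.45}, {"offset": [-0.0118, 0.0008, 0], "twist": -8.45}]'

```text
time: 14.85
tool_pos: [541.6, -86.7, 304.3]
tcp_rot: [-3.139, -0.0, 1.307]
contact_force: [-1.1, 0.5, 0.2]
grip_width: 46.0
```

Request:
play_rows --commands '[{"offset": [-0.0118, -0.0009, 0], "twist": -8.45}, {"offset": [-0.0115, -0.0026, 0], "twist": -8.45}, {"offset": [-0.011, -0.0043, 0], "twist": -8.45}, {"offset": [-0.0103, -0.0059, 0], "twist": -8.45}, {"offset": [-0.0093, -0.0073, 0], "twist": -8.45}]'

```text
time: 15.35
tool_pos: [521.6, -142.4, 304.3]
tcp_rot: [-3.14, -0.002, 2.045]
contact_force: [0.0, 0.4, -0.0]
grip_width: 45.7
```

Request:
play_rows --commands '[{"offset": [-0.0081, -0.0086, 0], "twist": -8.45}, {"offset": [-0.0068, -0.0097, 0], "twist": -8.45}, {"offset": [-0.0053, -0.0106, 0], "twist": -8.45}, {"offset": [-0.0036, -0.0112, 0], "twist": -8.45}, {"offset": [-0.002, -0.0117, 0], "twist": -8.45}]'

```text
time: 15.85
tool_pos: [501.5, -197.9, 304.3]
tcp_rot: [3.141, -0.002, 2.782]
contact_force: [0.1, -0.4, 0.0]
grip_width: 45.7
```

Request:
play_rows --commands '[{"offset": [-0.0002, -0.0118, 0], "twist": -8.45}, {"offset": [0.0015, -0.0117, 0], "twist": -8.45}, {"offset": [0, 0, 0], "twist": 0}, {"offset": [0, 0, 0], "twist": 0}, {"offset": [0, 0, 0], "twist": 0}]'

```text
time: 16.35
tool_pos: [494.0, -219.3, 304.9]
tcp_rot: [3.141, -0.001, 3.068]
contact_force: [-0.7, 0.3, -0.2]
grip_width: 45.8
```

```bash
python3 - <<'E'
from h import *
o=status.get_obs(); print(o['time'],o['contact_force'],o['tool_pos'],o['tcp_rot'],o['grip_width'])
np.save('o11.npy',o,allow_pickle=True)
im=viewer.capture('wrist')[:,:,::-1]
cv2.imwrite("pics/w11.png",im)
u=proj('wrist',[[434,-220,20]],o)[0]; print(u)
cv2.imwrite("pics/w11a.png",cv2.resize(im[80:220,240:420],None,fx=4.2,fy=4.2,interpolation=cv2.INTER_CUBIC))
E
```

```text
16.35 [-0.65365289  0.26649877 -0.18704639] [ 494.03574871 -219.30967856  304.91803618] [ 3.14091416e+00 -6.86992981e-04  3.06809642e+00] 45.79678817289137
[315.26385998 126.13586251]
```

View pics/w11.png

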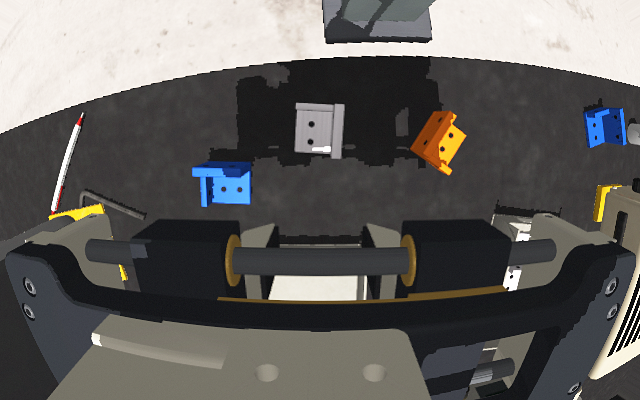

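View pics/w11a.png

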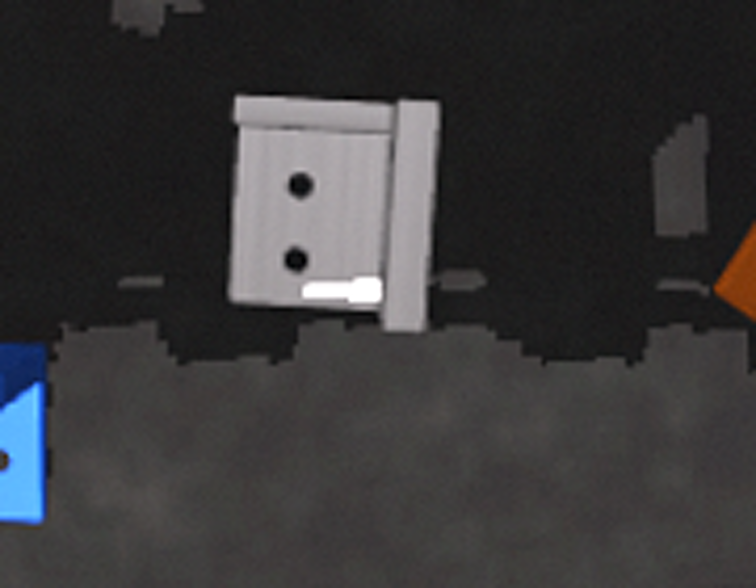

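This crop shows a right-hand bracket, with the ear far, the web on the right, and web corners from (398,100) to (426,331).

```bash
python3 - <<'E'
from h import *
np.set_printoptions(precision=1,suppress=True)
o=np.load('o11.npy',allow_pickle=True).item()
c,y=web([(398,100),(439,101),(426,331),(383,331)],4.2,(240,80),40,o,-1)
g=c-2*np.array([np.cos(y),np.sin(y)])
d=g-o['tool_pos'][:2]; dy=np.degrees(y-o['tcp_rot'][2]); dy=(dy+180)%360-180; print(g,d,dy)
plan(d[0],d[1],-64,dy,3)
E
```

```text
webctr [ 438.8 -202.4] yaw 172.63722460367853 len 43.724582191103146 w 7.905843714113857 C [ 436.7 -218.3]
[ 440.8 -202.7] [-53.3  16.6] -3.151751295460798
{"offset":[0.0181,0.0042,0.0213],"twist":1.05},{"offset":[0.0182,0.0039,0.0213],"twist":1.05},{"offset":[0.0183,0.0036,0.0213],"twist":1.05},
```

Request:
play_rows --commands '[{"offset": [0.0181, 0.0042, 0.0213], "twist": 1.05}, {"offset": [0.0182, 0.0039, 0.0213], "twist": 1.05}, {"offset": [0.0183, 0.0036, 0.0213], "twist": 1.05}, {"offset": [0, 0, 0], "twist": 0}, {"offset": [0, 0, 0], "twist": 0}]'

```text
time: 16.9
tool_pos: [441.4, -203.4, 242.0]
tcp_rot: [-3.141, 0.001, 3.016]
contact_force: [0.4, -0.7, 0.6]
grip_width: 46.0
```

```bash
python3 - <<'E'
from h import *
o=status.get_obs(); print(o['time'],o['tool_pos'],np.degrees(o['tcp_rot']),o['grip_width'])
y=o['tcp_rot'][2]
d=np.array([440.8,-202.7])-o['tool_pos'][:2]
print('off', np.cos(y)*d[0]+np.sin(y)*d[1], np.sin(y)*d[0]-np.cos(y)*d[1], 172.64-np.degrees(y))
im=viewer.capture('wrist')[:,:,::-1]
cv2.imwrite("pics/w12.png",im)
E
```

```text
16.9 [ 441.4001575  -203.4200598   241.96213959] [-1.79988074e+02  5.10758415e-02  1.72785218e+02] 46.03511067918756
off 0.6858373705778169 0.6389853203384778 -0.1452184813198869
```

View pics/w12.png

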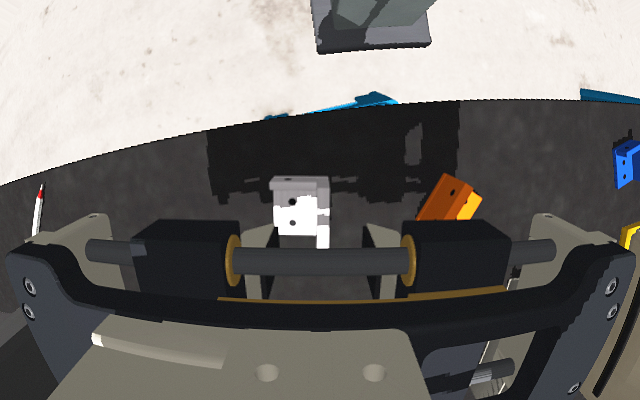

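Request:
play_rows --commands '[{"offset": [0.0005, 0.0004, 0.025], "twist": 0}, {"offset": [0, 0, 0.015], "twist": 0}, {"offset": [0, 0, 0.007], "twist": 0}, {"offset": [0, 0, 0], "twist": 0}, {"offset": [0, 0, 0], "twist": 0}]'

```text
time: 17.45
tool_pos: [440.9, -203.2, 195.2]
tcp_rot: [-3.141, 0.002, 3.016]
contact_force: [0.8, 0.7, 0.4]
grip_width: 45.7
```

Request:
play_rows --commands '[{"offset": [0, 0, 0.003], "twist": 0}, {"offset": [0, 0, 0.003], "twist": 0}, {"offset": [0, 0, 0], "twist": 0}, {"offset": [0, 0, 0], "twist": 0}]'

```text
time: 17.85
tool_pos: [440.2, -202.9, 188.5]
tcp_rot: [3.142, 0.0, 3.016]
contact_force: [0.0, 0.3, 1.0]
grip_width: 46.0
```

Request:
play_rows --commands '[{"offset": [0, 0, 0], "twist": 0}, {"offset": [0, 0, 0], "twist": 0}, {"offset": [0, 0, 0], "twist": 0}, {"offset": [0, 0, 0], "twist": 0}, {"offset": [0, 0, 0], "twist": 0}]' --jaw 255

```text
time: 18.35
tool_pos: [440.2, -202.9, 188.4]
tcp_rot: [3.142, 0.0, 3.016]
contact_force: [-0.9, -0.4, 0.3]
grip_width: 10.4
```

Request:
play_rows --commands '[{"offset": [0, 0, 0], "twist": 0}, {"offset": [0, 0, 0], "twist": 0}, {"offset": [0, 0, 0], "twist": 0}]'

```text
time: 18.65
tool_pos: [440.2, -202.8, 188.4]
tcp_rot: [3.141, -0.0, 3.016]
contact_force: [0.2, 1.2, 0.7]
grip_width: 7.7
```

Request:
play_rows --commands '[{"offset": [0, 0, -0.02], "twist": 0}, {"offset": [0, 0, -0.03], "twist": 0}, {"offset": [0, 0, -0.035], "twist": 0}, {"offset": [0, 0, 0], "twist": 0}]'

```text
time: 19.05
tool_pos: [441.2, -203.5, 277.1]
tcp_rot: [-3.138, 0.007, 3.016]
contact_force: [0.7, 0.6, -1.4]
grip_width: 7.9
```

```bash
python3 - <<'E'
from h import *
np.set_printoptions(precision=1,suppress=True)
o=status.get_obs(); print(o['time'],o['tool_pos'],np.degrees(o['tcp_rot']),o['grip_width'],o['contact_force'])
y=np.radians(-3.9); w=np.array([655.6,-259.7]); t=w-(44+2+8)*np.array([np.cos(y),np.sin(y)]); print(t)
p=o['tool_pos']; plan(t[0]-p[0],t[1]-p[1],0,-3.9-np.degrees(o['tcp_rot'][2]),21)
E
```

```text
19.05 [ 441.2 -203.5  277.1] [-179.8    0.4  172.8] 7.8689263332431185 [ 0.7  0.6 -1.4]
[ 601.7 -256. ]
{"offset":[-0.0079,-0.0015,0.0000],"twist":8.41},{"offset":[-0.0080,-0.0004,0.0000],"twist":8.41},{"offset":[-0.0080,0.0008,0.0000],"twist":8.41},{"offset":[-0.0078,0.0020,0.0000],"twist":8.41},{"offset":[-0.0074,0.0031,0.0000],"twist":8.41},
{"offset":[-0.0069,0.0042,0.0000],"twist":8.41},{"offset":[-0.0062,0.0051,0.0000],"twist":8.41},{"offset":[-0.0054,0.0060,0.0000],"twist":8.41},{"offset":[-0.0044,0.0067,0.0000],"twist":8.41},{"offset":[-0.0034,0.0073,0.0000],"twist":8.41},
{"offset":[-0.0023,0.0077,0.0000],"twist":8.41},{"offset":[-0.0012,0.0080,0.0000],"twist":8.41},{"offset":[0.0000,0.0080,0.0000],"twist":8.41},{"offset":[0.0012,0.0080,0.0000],"twist":8.41},{"offset":[0.0023,0.0077,0.0000],"twist":8.41},
{"offset":[0.0034,0.0073,0.0000],"twist":8.41},{"offset":[0.0045,0.0067,0.0000],"twist":8.41},{"offset":[0.0054,0.0060,0.0000],"twist":8.41},{"offset":[0.0062,0.0051,0.0000],"twist":8.41},{"offset":[0.0069,0.0041,0.0000],"twist":8.41},
{"offset":[0.0074,0.0031,0.0000],"twist":8.41},
```

Request:
play_rows --commands '[{"offset": [-0.0079, -0.0015, 0], "twist": 8.41}, {"offset": [-0.008, -0.0004, 0], "twist": 8.41}, {"offset": [-0.008, 0.0008, 0], "twist": 8.41}, {"offset": [-0.0078, 0.002, 0], "twist": 8.41}, {"offset": [-0.0074, 0.0031, 0], "twist": 8.41}]'

```text
time: 19.55
tool_pos: [478.4, -215.4, 272.4]
tcp_rot: [-3.141, -0.002, 2.276]
contact_force: [0.1, -0.6, -2.0]
grip_width: 8.0
```

Request:
play_rows --commands '[{"offset": [-0.0069, 0.0042, 0], "twist": 8.41}, {"offset": [-0.0062, 0.0051, 0], "twist": 8.41}, {"offset": [-0.0054, 0.006, 0], "twist": 8.41}, {"offset": [-0.0044, 0.0067, 0], "twist": 8.41}, {"offset": [-0.0034, 0.0073, 0], "twist": 8.41}]'

```text
time: 20.05
tool_pos: [516.7, -227.8, 272.2]
tcp_rot: [-3.14, -0.001, 1.542]
contact_force: [0.6, 0.3, -0.7]
grip_width: 7.8
```

Request:
play_rows --commands '[{"offset": [-0.0023, 0.0077, 0], "twist": 8.41}, {"offset": [-0.0012, 0.008, 0], "twist": 8.41}, {"offset": [0, 0.008, 0], "twist": 8.41}, {"offset": [0.0012, 0.008, 0], "twist": 8.41}, {"offset": [0.0023, 0.0077, 0], "twist": 8.41}]'

```text
time: 20.55
tool_pos: [555.0, -240.3, 272.1]
tcp_rot: [-3.14, 0.0, 0.808]
contact_force: [-0.2, 0.4, -2.0]
grip_width: 7.6
```

Request:
play_rows --commands '[{"offset": [0.0034, 0.0073, 0], "twist": 8.41}, {"offset": [0.0045, 0.0067, 0], "twist": 8.41}, {"offset": [0.0054, 0.006, 0], "twist": 8.41}, {"offset": [0.0062, 0.0051, 0], "twist": 8.41}, {"offset": [0.0069, 0.0041, 0], "twist": 8.41}]'

```text
time: 21.05
tool_pos: [593.2, -252.8, 271.9]
tcp_rot: [-3.14, 0.002, 0.074]
contact_force: [-0.0, -0.3, -1.7]
grip_width: 8.0
```

Request:
play_rows --commands '[{"offset": [0.0074, 0.0031, 0], "twist": 8.41}, {"offset": [0, 0, 0], "twist": 0}, {"offset": [0, 0, 0], "twist": 0}, {"offset": [0, 0, 0], "twist": 0}, {"offset": [0, 0, 0], "twist": 0}]'

```text
time: 21.55
tool_pos: [600.5, -255.2, 273.2]
tcp_rot: [-3.141, 0.0, -0.065]
contact_force: [0.4, -0.3, -1.6]
grip_width: 7.8
```

```bash
python3 - <<'E'
from h import *
o=status.get_obs(); print(o['time'],o['tool_pos'],np.degrees(o['tcp_rot']),o['grip_width'],o['contact_force'])
np.save('o13.npy',o,allow_pickle=True)
im=viewer.capture('wrist')[:,:,::-1]
cv2.imwrite("pics/w13.png",im)
cv2.imwrite("pics/w13a.png",cv2.resize(im[100:240,240:420],None,fx=4.2,fy=4.2,interpolation=cv2.INTER_CUBIC))
E
```

```text
21.55 [ 600.47467451 -255.22127538  273.2237986 ] [-1.79983316e+02  2.72141630e-02 -3.71488706e+00] 7.82776665496678 [ 0.42043354 -0.34898893 -1.55874098]
```

View pics/w13.png

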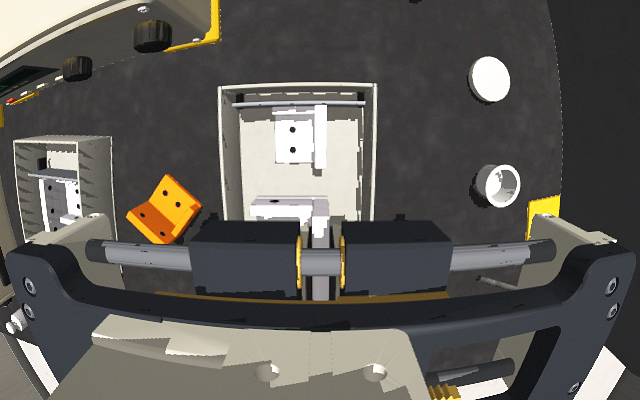

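View pics/w13a.png

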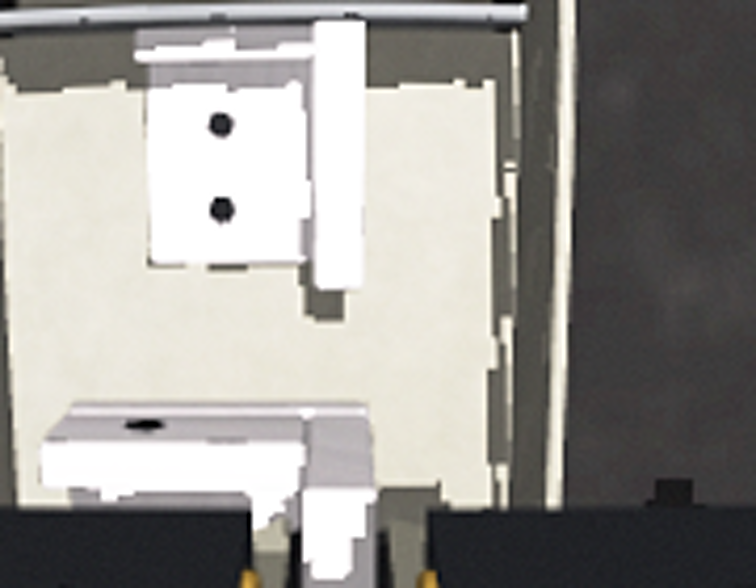

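```bash
python3 - <<'E'
from h import *
np.set_printoptions(precision=1,suppress=True)
o=np.load('o13.npy',allow_pickle=True).item()
dz=o['tool_pos'][2]-188.4
c,y=web([(314,19),(365,20),(363,289),(315,288)],4.2,(240,100),43,o,-1)
def tool(P): 
    Rt=R.from_euler('xyz',o['tcp_rot']).as_matrix(); return (P-o['tool_pos'])@Rt
def q(px,z): return tool(onplane('wrist',(np.array(px)+.5)/4.2-.5+[240,100],z,o))
print('held web front',q([(302,487),(375,487)],40+dz))
print('ear edge',q([(45,440),(302,440)],22+dz))
print('sample near',q([(315,288),(363,289)],43)); print('sample far',q([(314,19),(365,20)],43))
print('sample base near edge',q([(150,264),(302,263)],9))
E
```

```text
webctr [ 655.5 -259.9] yaw -3.8526248320302576 len 43.76642952287077 w 7.9903973862388185 C [ 656.5 -243.9]
held web front [[ 25.5  -2.7 148.4]
 [ 25.5   4.8 148.4]]
ear edge [[ 25.5 -33.9 166.4]
 [ 25.5  -3.2 166.4]]
sample near [[ 33.5  -2.8 230.2]
 [ 33.3   5.  230.2]]
sample far [[ 77.3  -2.9 230.2]
 [ 77.1   5.3 230.2]]
sample base near edge [[ 33.  -34.9 264.2]
 [ 33.   -5.9 264.2]]
```

Lateral and yaw are aligned, with a gap of about 7.7 mm. Descending.

Request:
play_rows --commands '[{"offset": [0, 0, 0.025], "twist": 0.1}, {"offset": [0, 0, 0.03], "twist": 0}, {"offset": [0, 0, 0.017], "twist": 0}, {"offset": [0, 0, 0.006], "twist": 0}, {"offset": [0, 0, 0], "twist": 0}]'

```text
time: 22.1
tool_pos: [600.6, -255.2, 194.8]
tcp_rot: [-3.141, 0.001, -0.068]
contact_force: [0.1, 0.0, -1.0]
grip_width: 7.6
```

Request:
play_rows --commands '[{"offset": [0, 0, 0], "twist": 0}, {"offset": [0, 0, 0], "twist": 0}, {"offset": [0, 0, 0], "twist": 0}, {"offset": [0, 0, 0], "twist": 0}, {"offset": [0, 0, 0], "twist": 0}]'

```text
time: 22.6
tool_pos: [600.9, -255.3, 195.8]
tcp_rot: [3.141, -0.001, -0.068]
contact_force: [-0.2, 0.9, -1.1]
grip_width: 8.0
```

```bash
python3 - <<'E'
from h import *
o=status.get_obs(); print(o['time'],o['tool_pos'],np.degrees(o['tcp_rot']),o['grip_width'],o['contact_force'],o['moment'])
im=viewer.capture('wrist')[:,:,::-1]
cv2.imwrite("pics/w14a.png",cv2.resize(im[80:240,240:420],None,fx=3.7,fy=3.7,interpolation=cv2.INTER_CUBIC))
E
```

```text
22.6 [ 600.86380254 -255.31181729  195.79405868] [ 1.79988383e+02 -3.18676838e-02 -3.90610070e+00] 8.007742933382193 [-0.20252927  0.92297711 -1.05274183] [-0.07638439  0.22088559 -0.03977279]
```

View pics/w14a.png

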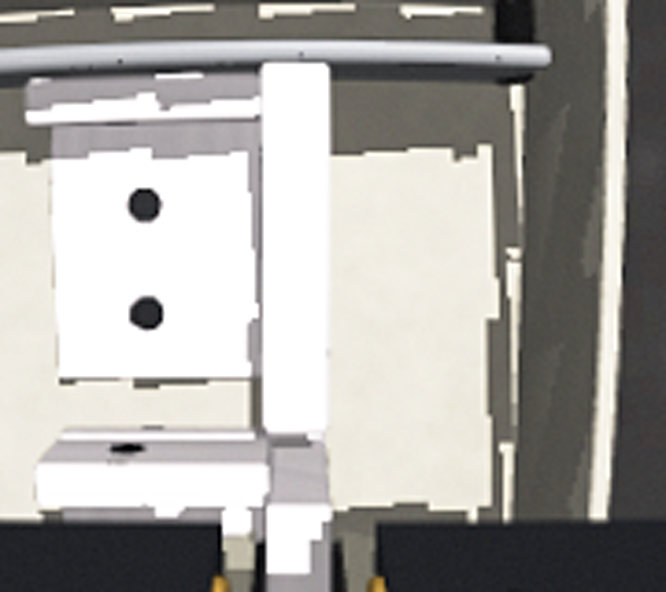

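Request:
play_rows --commands '[{"offset": [0.001, -0.0003, 0.002], "twist": 0}, {"offset": [0.001, 0, 0.0015], "twist": 0}, {"offset": [0.001, 0, 0.0005], "twist": 0}, {"offset": [0, 0, 0], "twist": 0}, {"offset": [0, 0, 0], "twist": 0}]'

```text
time: 23.15
tool_pos: [603.8, -255.2, 191.3]
tcp_rot: [-3.141, 0.0, -0.068]
contact_force: [0.3, 0.6, -1.3]
grip_width: 7.9
```

Request:
play_rows --commands '[{"offset": [0.0005, 0, 0], "twist": 0}, {"offset": [0.0005, 0, 0], "twist": 0}, {"offset": [0, 0, 0], "twist": 0}, {"offset": [0, 0, 0], "twist": 0}]'

```text
time: 23.55
tool_pos: [604.8, -255.3, 191.4]
tcp_rot: [-3.142, -0.0, -0.068]
contact_force: [0.6, -0.4, -1.5]
grip_width: 7.6
```

```bash
python3 - <<'E'
from h import *
o=status.get_obs(); print(o['time'],o['tool_pos'],np.degrees(o['tcp_rot']),o['grip_width'],o['contact_force'],o['moment'])
im=viewer.capture('wrist')[:,:,::-1]
cv2.imwrite("pics/w15a.png",cv2.resize(im[80:240,240:420],None,fx=3.7,fy=3.7,interpolation=cv2.INTER_CUBIC))
E
```

```text
23.55 [ 604.82315651 -255.2829241   191.4341488 ] [-1.79996599e+02 -5.20742669e-03 -3.91278574e+00] 7.558727847868325 [ 0.57851795 -0.36341845 -1.48829009] [-0.04752078  0.16179735  0.0227802 ]
```

View pics/w15a.png

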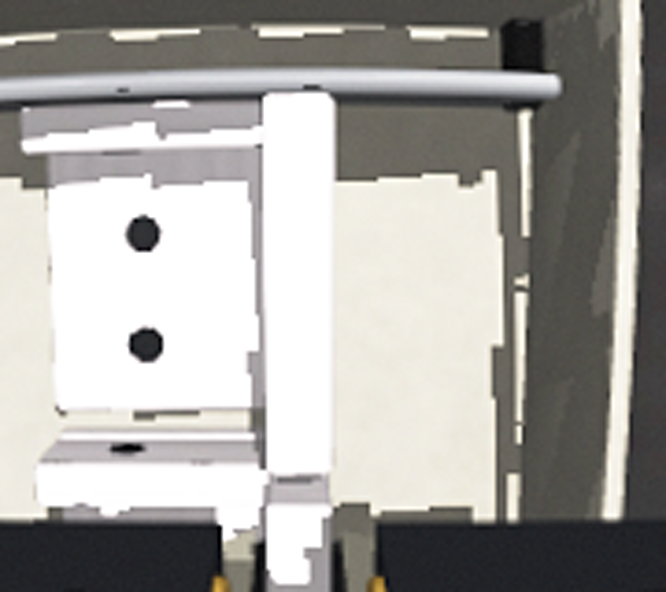

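Request:
play_rows --commands '[{"offset": [0.0005, 0, 0.0004], "twist": 0}, {"offset": [0.0005, 0, 0], "twist": 0}, {"offset": [0.0005, 0, 0], "twist": 0}, {"offset": [0.0005, 0, 0], "twist": 0}, {"offset": [0, 0, 0], "twist": 0}]'

```text
time: 24.1
tool_pos: [606.9, -255.4, 191.0]
tcp_rot: [-3.142, -0.0, -0.068]
contact_force: [0.3, -0.8, 0.1]
grip_width: 7.9
```

Request:
play_rows --commands '[{"offset": [0.0003, 0, 0], "twist": 0}, {"offset": [0.0002, 0, 0], "twist": 0}, {"offset": [0, 0, 0], "twist": 0}]'

```text
time: 24.4
tool_pos: [607.3, -255.4, 191.0]
tcp_rot: [-3.142, -0.0, -0.068]
contact_force: [0.3, -0.6, -1.8]
grip_width: 7.9
```

Request:
play_rows --commands '[{"offset": [0.0003, 0, 0], "twist": 0}, {"offset": [0, 0, 0], "twist": 0}]'

```text
time: 24.6
tool_pos: [607.6, -255.5, 191.0]
tcp_rot: [-3.142, -0.0, -0.068]
contact_force: [-0.1, 0.7, -0.7]
grip_width: 7.9
```

Request:
play_rows --commands '[{"offset": [0.0003, 0, 0], "twist": 0}, {"offset": [0, 0, 0], "twist": 0}]'

```text
time: 24.8
tool_pos: [607.9, -255.5, 191.0]
tcp_rot: [-3.142, -0.0, -0.068]
contact_force: [-0.7, -0.7, -0.9]
grip_width: 7.6
```

Request:
play_rows --commands '[{"offset": [0.0002, 0, 0], "twist": 0}, {"offset": [0, 0, 0], "twist": 0}]'

```text
time: 25.0
tool_pos: [608.1, -255.5, 191.0]
tcp_rot: [-3.142, -0.0, -0.068]
contact_force: [1.0, 0.4, -2.0]
grip_width: 8.3
```

Request:
play_rows --commands '[{"offset": [0.0002, 0, 0], "twist": 0}, {"offset": [0, 0, 0], "twist": 0}]'

```text
time: 25.2
tool_pos: [608.3, -255.5, 191.0]
tcp_rot: [-3.141, -0.0, -0.068]
contact_force: [-0.2, -0.7, -1.3]
grip_width: 8.2
```

Request:
play_rows --commands '[{"offset": [0.0002, 0, 0], "twist": 0}, {"offset": [0, 0, 0], "twist": 0}]'

```text
time: 25.4
tool_pos: [608.5, -255.5, 191.0]
tcp_rot: [-3.142, 0.0, -0.068]
contact_force: [0.1, -0.6, -0.8]
grip_width: 8.0
```

Request:
play_rows --commands '[{"offset": [0.0002, 0, 0], "twist": 0}, {"offset": [0, 0, 0], "twist": 0}]'

```text
time: 25.6
tool_pos: [608.6, -255.5, 191.0]
tcp_rot: [-3.141, 0.001, -0.068]
contact_force: [-0.6, -0.2, -0.2]
grip_width: 7.9
```

Request:
play_rows --commands '[{"offset": [0.0002, 0, 0], "twist": 0}, {"offset": [0, 0, 0], "twist": 0}]'

```text
time: 25.8
tool_pos: [608.7, -255.6, 191.0]
tcp_rot: [-3.141, 0.001, -0.068]
contact_force: [-4.2, 0.1, 0.7]
grip_width: 7.7
```

Request:
play_rows --commands '[{"offset": [0.0002, 0, 0], "twist": 0}, {"offset": [0, 0, 0], "twist": 0}]'

```text
time: 26.0
tool_pos: [608.7, -255.6, 191.0]
tcp_rot: [-3.141, 0.001, -0.068]
contact_force: [-5.3, -0.8, 1.5]
grip_width: 7.9
```

```bash
python3 - <<'E'
from h import *
for i in range(3):
    o=status.get_obs(); viewer.capture('wrist'); print(o['time'],o['contact_force'],o['tool_pos'],o['moment'])
E
```

```text
26.0 [-5.27468675 -0.76324582  1.45319166] [ 608.74595566 -255.59149651  190.96193111] [-0.10902042  1.06037903  0.06296418]
26.05 [-4.59332528  0.52635862  1.63856956] [ 608.74887443 -255.59284742  191.00233156] [-0.07528708  1.02302045  0.07381409]
26.1 [-5.77197721  0.81839265  0.99196367] [ 608.7365076  -255.59436988  190.98148251] [-0.04649172  0.97993181  0.09933581]
```

Request:
play_rows --commands '[{"offset": [0, 0, 0], "twist": 0}, {"offset": [0, 0, 0], "twist": 0}, {"offset": [0, 0, 0], "twist": 0}]'

```text
time: 26.45
tool_pos: [608.7, -255.6, 191.0]
tcp_rot: [-3.141, 0.001, -0.068]
contact_force: [-5.6, -0.1, 1.9]
grip_width: 8.0
```

Request:
play_rows --commands '[{"offset": [0, 0, 0], "twist": 0}, {"offset": [0, 0, 0], "twist": 0}, {"offset": [0, 0, 0], "twist": 0}, {"offset": [0, 0, 0], "twist": 0}]'

```text
time: 26.85
tool_pos: [608.7, -255.6, 191.0]
tcp_rot: [-3.141, 0.001, -0.068]
contact_force: [-5.3, 0.2, 1.1]
grip_width: 8.1
```

Request:
play_rows --commands '[{"offset": [-0.0005, 0, 0.0003], "twist": 0}, {"offset": [0, 0, 0.0003], "twist": 0}, {"offset": [0, 0, 0], "twist": 0}]'

```text
time: 27.15
tool_pos: [608.5, -255.6, 190.9]
tcp_rot: [3.142, -0.0, -0.068]
contact_force: [-4.6, 0.3, 5.3]
grip_width: 8.4
```

Request:
play_rows --commands '[{"offset": [0, 0, 0], "twist": 0}, {"offset": [0, 0, 0], "twist": 0}, {"offset": [0, 0, 0], "twist": 0}, {"offset": [0, 0, 0], "twist": 0}]' --jaw 200

```text
time: 27.55
tool_pos: [608.8, -255.5, 190.4]
tcp_rot: [3.142, -0.001, -0.068]
contact_force: [-0.5, 0.5, -0.3]
grip_width: 19.4
```

```bash
python3 - <<'E'
from h import *
o=status.get_obs(); print(o['time'],o['contact_force'],o['tool_pos'],o['moment'],o['grip_width'])
im=viewer.capture('wrist')[:,:,::-1]
cv2.imwrite("pics/w16a.png",cv2.resize(im[80:240,240:420],None,fx=3.7,fy=3.7,interpolation=cv2.INTER_CUBIC))
E
```

```text
27.55 [-0.54899488  0.47819807 -0.265449  ] [ 608.81824159 -255.50273429  190.36717353] [-0.10807972  0.17003263 -0.03477325] 19.400587600687714
```

View pics/w16a.png

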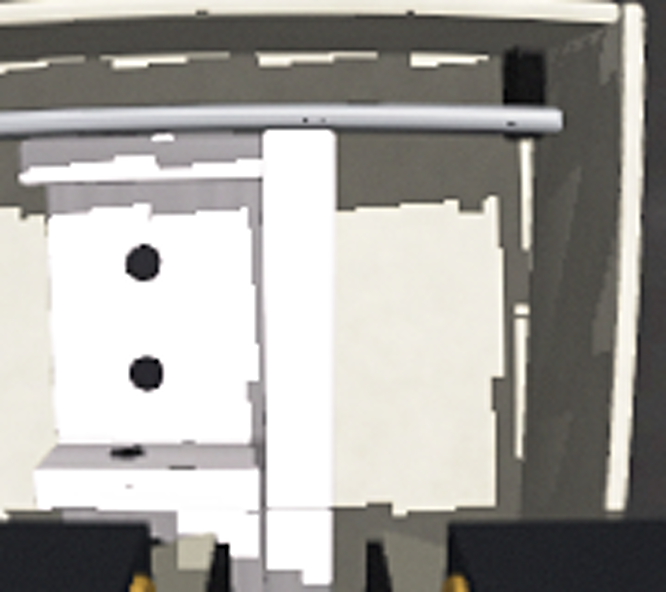

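The right bracket is pressed and released flush, with the seam at row 508 and the webs in line. I'll lift straight up and do a final check of both.

Request:
play_rows --commands '[{"offset": [0, 0, -0.01], "twist": 0}, {"offset": [0, 0, -0.03], "twist": 0}, {"offset": [0, 0, -0.04], "twist": 0}, {"offset": [0, 0, -0.04], "twist": 0}, {"offset": [0, 0, -0.04], "twist": 0}]'

```text
time: 28.1
tool_pos: [608.4, -255.4, 352.9]
tcp_rot: [3.141, -0.001, -0.068]
contact_force: [0.5, 0.9, -0.6]
grip_width: 19.9
```

Request:
play_rows --commands '[{"offset": [-0.02, -0.04, -0.02], "twist": 0}, {"offset": [-0.02, -0.04, -0.02], "twist": 0}, {"offset": [-0.02, -0.04, -0.02], "twist": 0}, {"offset": [-0.02, -0.025, -0.02], "twist": 0}, {"offset": [-0.02, 0, -0.02], "twist": 0}]'

```text
time: 28.6
tool_pos: [517.6, -100.9, 452.3]
tcp_rot: [-3.141, -0.001, -0.065]
contact_force: [-0.1, -0.5, 0.2]
grip_width: 20.1
```

Request:
play_rows --commands '[{"offset": [0, 0, 0], "twist": 0}, {"offset": [0, 0, 0], "twist": 0}, {"offset": [0, 0, 0], "twist": 0}, {"offset": [0, 0, 0], "twist": 0}, {"offset": [0, 0, 0], "twist": 0}]'

```text
time: 29.1
tool_pos: [519.2, -104.5, 449.3]
tcp_rot: [-3.141, 0.002, -0.069]
contact_force: [-0.3, -0.7, 0.3]
grip_width: 19.5
```

```bash
python3 - <<'E'
from h import *
o=status.get_obs(); print(o['time'],o['tool_pos'],o['tcp_rot'],o['grip_width'])
np.save('o17.npy',o,allow_pickle=True)
im=viewer.capture('wrist')[:,:,::-1]
cv2.imwrite("pics/w17.png",im)
for n,p in(('L',(624,0,43)),('R',(656,-244,43))):
    u=proj('wrist',[p],o)[0].astype(int); print(n,u)
    x0,y0=max(u[0]-55,0),max(u[1]-40,0); print(x0,y0)
    cv2.imwrite(f"pics/w17{n}.png",cv2.resize(im[y0:y0+120,x0:x0+110],None,fx=5,fy=5,interpolation=cv2.INTER_CUBIC))
E
```

```text
29.1 [ 519.15960907 -104.51680903  449.30373445] [-3.14093864e+00  1.77247750e-03 -6.88456727e-02] 19.491639580225826
L [231  97]
176 57
R [421  61]
366 21
```

View pics/w17.png

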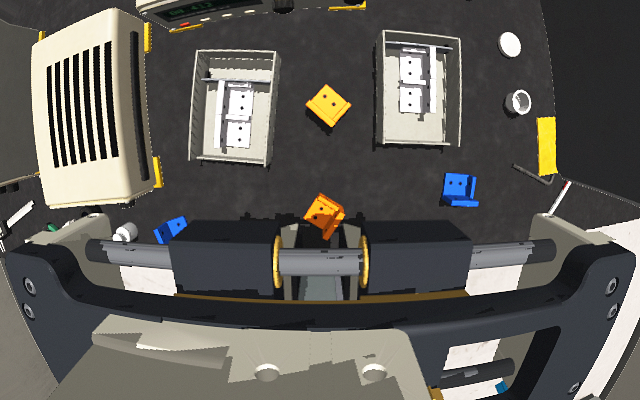

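View pics/w17L.png

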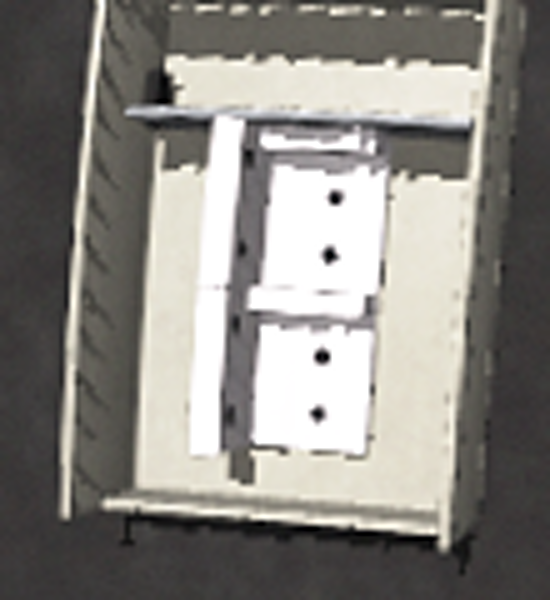

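View pics/w17R.png

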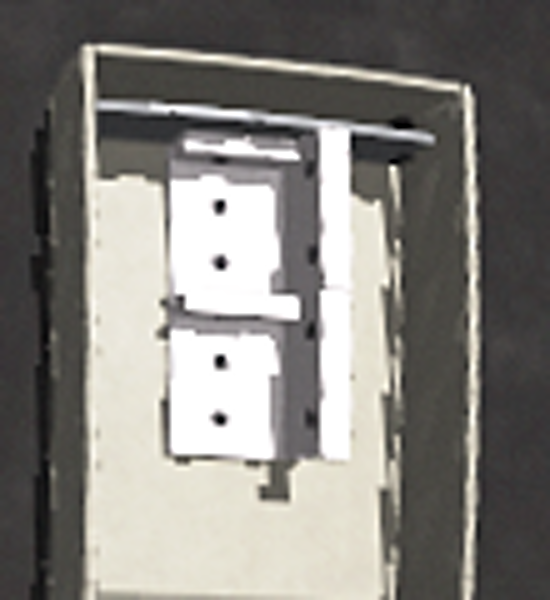

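```bash
python3 - <<'E'
from h import *
o=np.load('o17.npy',allow_pickle=True).item()
print('expect len 88, w 8; sample ctr = web far end -22')
for n,px,org,s in(('L',[(213,115),(245,118),(222,457),(190,455)],(176,57),1),('R',[(320,124),(350,127),(349,460),(319,458)],(366,21),-1)):
    c,y=web(px,5,org,42.5,o,s); C=c+22*np.array([np.cos(y),np.sin(y)])-s*16*np.array([-np.sin(y),np.cos(y)]); print(n,'sample',C)
from plant import ticket
print(ticket.close_job())
E
```

```text
expect len 88, w 8; sample ctr = web far end -22
webctr [605.35091053  19.03466542] yaw -9.411972465968004 len 88.30712714997071 w 8.883700270162306 C [602.73439674   3.25005723]
L sample [ 6.24438233e+02 -3.47649229e-01]
webctr [ 633.47623968 -258.30501467] yaw -4.345430552937929 len 89.10404148141355 w 8.435297776494265 C [ 634.68854983 -242.35100877]
R sample [ 656.62530793 -244.01793522]
the job is handed in; nothing more can be done
None
```

Both brackets are in the matching bins, and I handed the job in at about 29 s of the 67 s allowed. Each stands on its base in line in front of its sample, turned the same way with its low ear facing it.

- **Press:** I held each bracket against its sample for more than 0.5 s. The left-hand one measured about 5.5 N over roughly 0.85 s and the right-hand one about 5.3 N over roughly 0.85 s. Force readings were noisy, by about ±0.7 N; the highest single one was 6.8 N on the left.
- **Fit:** Bracket and sample webs together measured 88.3 mm on the left and 89.1 mm on the right. The ideal is 88 mm, so any gap is within the measuring error of about 1 mm, and the close-ups show only a seam.
- **Samples not shoved back:** In the final view the sample middles are at (624.4, −0.3) and (656.6, −244.0) mm. The first view gave (623.8, −0.7) and (656.7, −243.7), so any change is within measuring error.
- **Bystanders:** I did not touch the loupe, weight or cup, and did not measure their positions again afterwards.

When I handed in, the gripper was clear of everything. No check failed.

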